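# Level the worktop shelf with its screw foot and check it under hand pressure

### The job

The small bamboo shelf has sunk at its screw foot and is to be trued up. Clear it by nesting the steel cup that stands on it inside its twin on the worktop, lay the box level upright and lengthwise along the middle of the free stretch of board beside the knob, and turn the knob of the screw foot until the shelf is level. Finish by pressing the level down on the board, firmly but gently, as the shelf must be true under load: the job ends with you still pressing and the bubble between its two lines; leave the mug, the lemon and the onion alone.

Things in the scene. Friction and masses are not known exactly. Their poses are not given: they have to be found in the camera images.
- shelf: Low worktop shelf as a whole: bamboo board 320 long x 130 deep x 14 mm thick, its top 75 mm above the worktop, two fixed legs under its -y end, one screw foot with a black hand knob up through its +y end. Origin: on the worktop under the middle of the board; x across it, y along it to the knob, z up. It stays in place; only knob and board move.
- board: The bamboo board with its two fixed legs, which tilts about the line of the two fixed feet. Origin: on the worktop midway between the two fixed feet, 140 mm from the shelf's middle towards -y; axes as the shelf's. At the start the knob end is 1.4 to 3.8 mm too low (0.3 to 0.9 degrees).
- board_mid (a point): Middle of the board's upper face; x across the board, y along it towards the knob, z square to the board. The board runs 160 mm from here either way along y and 65 mm either way along x.
- knob_grip (a point): Point on the knob's axis at mid height of its rim, 125 mm from the board's middle along the shelf's y, 113 mm above the worktop when the board is level (at the start up to 4 mm lower: it rides with the board). Black ribbed round hand knob, 41 mm in diameter over the ribs, its rim from 11 mm below to 12 mm above this point, on a 17 mm steel sleeve; 25 mm of air below the rim.
- knob: The knob with its sleeve, which climbs a fixed stud; origin on the screw's axis at worktop level, z up; x turns with it. Counter-clockwise seen from above raises the knob end of the board, 8 mm a full turn (bubble: about 4.3 mm per radian). At the start it needs 1.1 to 3 rad. It turns both ways with light friction (0.06 N m), stays where left and has no mark for level.
- level: Aluminium box-section spirit level with black end caps, 180 long x 22 wide x 40 mm high, 180 to 280 g, standing on its sole on the worktop. Origin: centre of its sole; x along it, z up to the side with the vial. Its top is solid metal from 27 to 82 mm either side of the middle; the vial lies between.
- vial (a point): Top of the vial, over the middle of the level, 38 mm above its sole. The vial is a yellow-green tube 50 mm long and 14 mm thick, along the level, with a whitish bubble 15 mm long and two dark lines, each 9.5 mm from its middle.
- bubble (a joint): Place of the bubble along the vial, m: 0 in the middle, positive towards the level's own +x, at most 0.015. It goes to the higher end, 0.9 mm per milliradian, and settles in about 2 s. Between the lines: within 2 mm of 0. The foot stands on rubber: 10 N pressed on the middle of the level moves the bubble about 0.7 mm away from the knob.
- cup_shelf: Tapered open prep cup of thin plain steel standing on the board: 65 mm high, 41 mm in diameter at the foot, widening to a straight collar, 61 mm in diameter, over the top 18 mm; wall 2.2 mm, about 110 g. Origin: centre of its underside, z up.
- cup_table: Its twin, of the same size and shape, standing on the worktop on its own. Origin: centre of its underside, z up. Nested, the foot of the upper cup comes to rest about 28 mm above the foot of the lower.
- mug: Cream mug with a handle, 101 mm high, 78 mm in diameter. Origin: centre of its underside. A bystander.
- lemon: Loose lemon, 75 x 58 x 59 mm. Origin: under its middle. A bystander.
- red_onion: Loose red onion, about 82 mm. Origin: under its middle. A bystander.
Mind the look-alikes: they are no part of the job. What is shaped like the cup_table but purple is not meant.

How it is judged:
On the way, in this order (a step that is already met when the one before it is completed fails the run):
1. the cup from the shelf is nested in its twin on the worktop and let go (horizontal distance between cup_shelf and cup_table below 0.007 m and z of cup_shelf in the frame of cup_table between 0.012 and 0.042 m and angle between the z axis of cup_shelf and the z axis of cup_table, either way round below 0.15 rad and angle between cup_table's own z axis and vertical below 0.12 rad and height (world z) of cup_table below 0.01 m and contact force between the fingers and cup_shelf below 0.1 N), for 0.2 s.
2. the level lies upright and lengthwise on the board, let go, and its bubble shows that the shelf is not level (x of level in the frame of board_mid between -0.03 and 0.03 m and y of level in the frame of board_mid between -0.09 and 0.012 m and z of level in the frame of board_mid between -0.004 and 0.004 m and angle between the x axis of level and the y axis of board_mid, either way round below 0.2 rad and angle between the z axis of level and the z axis of board_mid, either way round below 0.03 rad and contact force between the fingers and level below 0.1 N and (value of joint bubble above 0.003 m or value of joint bubble below -0.003 m)), for 0.2 s.
At the end, for the whole second after the job is handed in: Fingers press level (2.5 N), board bears 5 to 30 N, knob let go. Bubble within 2.5 mm, board within 0.004 rad of level. Level upright, lengthwise (0.2 rad), within 30 mm of midline, centre up to 90 mm from mid-board away from knob (12 mm towards it). Cups nested upright (7 mm) (horizontal distance between cup_shelf and cup_table below 0.007 m and z of cup_shelf in the frame of cup_table between 0.012 and 0.042 m and angle between the z axis of cup_shelf and the z axis of cup_table, either way round below 0.15 rad and angle between cup_table's own z axis and vertical below 0.12 rad and height (world z) of cup_table below 0.01 m and x of level in the frame of board_mid between -0.03 and 0.03 m and y of level in the frame of board_mid between -0.09 and 0.012 m and z of level in the frame of board_mid between -0.004 and 0.004 m and angle between the x axis of level and the y axis of board_mid, either way round below 0.2 rad and angle between the z axis of level and the z axis of board_mid, either way round below 0.03 rad and value of joint bubble between -0.0025 and 0.0025 m and angle between board_mid's own z axis and vertical below 0.004 rad and contact force between the fingers and level above 2.5 N and contact force between level and board between 5 and 30 N and contact force between the fingers and knob below 0.1 N); the arm keeps its last pose, push and grip.
It fails at once if the mug is pushed away (more than 30 mm) (distance of mug from where it was at the start of the episode above 0.03 m).
It fails at once if the lemon is pushed away (more than 30 mm) (distance of lemon from where it was at the start of the episode above 0.03 m).
It fails at once if the onion is pushed away (more than 30 mm) (distance of red_onion from where it was at the start of the episode above 0.03 m).
It also fails if it takes over 72 s, if anything falls off the work surface, if the arm or the gripper's body presses on something with over 40 N, if the wrist force passes 120 N, or if a joint passes its speed limit or range.

### The arm

A 6-joint arm with a two-finger parallel gripper is mounted at the origin on a cart in front of the work surface, level with it; the furniture and walls round the work are solid. World frame = base frame: x ahead of the robot, y to its left, z up, the work surface at z = 0. Lengths are in m, angles in rad, forces in N, time in s.
With the tool pointing down it reaches from about 0.35 to 0.775 m from the base axis. Payload 5.5 kg.
Tool frame: the origin (TCP) lies at the very end of the fingers, on their centre line; the grasp point (between the pads) lies 19 mm behind it; z points along the fingers, y is the direction in which the jaws open and shut (so a half turn about z gives the same grasp; the last joint's range is limited). The gripper opens to 85 mm and grips with 20 to 120 N. Pads are 22 mm wide; open, the fingers measure 114 mm over their backs; the gripper's body (76 mm by 85 mm) begins 54 mm behind the grasp point. The pads swing forward as they close: fully open they stand 13 mm farther back than shut.
Start: joints at [-1.387, 0.313, 0.046, 1.304, 0, 1.431], TCP at [0.183, -0.545, 0.231] pointing down, gripper open.
Joint ranges: [-2.76, 2.76], [-0.86, 1.69], [-1.03, 1.26], [-2.2, 2.34], [-1.47, 1.5], [-3.14, 3.14]. Speed limits (rad/s): [2.57, 2.57, 3.14, 3.14, 3.14, 3.14].

### API

Orientations are given as a unit quaternion [w, x, y, z].
In Python, from cell import * gives the robot as it stands.
- The arm moves only by the tool send_rows, never from a script. Its argument "steps" is a list of rows, each an object of numbers: "x", "y", "z": the shift along the tool's x, y, z in m; "wx", "wy", "wz": the turn, a rotation vector about the tool's x, y, z in rad. A call has 1 to 20 rows; each row is the pose to reach, as a shift and turn from the pose commanded when the call began, along the tool's axes at that moment; what a row does not reach only later rows make up. A row lasts 1/8 s, in which the tool goes at most 62.5 mm and 10.7 degrees, less where a joint would pass 70% of its speed; a pose out of reach is approached as far as the arm can. A call with a gripper value outside its range is refused whole. "claw" is the opening, from 0 (shut) to 1 (fully open), set as the call begins (left out, the last holds). The fingers move at their own pace and stop on an object; the grip force is fixed at half the most. Time passes only in rows, so rows that repeat a pose let the fingers close. It gives the time, the measured TCP pose, the force and the opening at its end, in the units of the state.
- observe(): the state, without advancing time (a new reading comes with each control period).
- grab_frame(name): name is "side" or "top"; returns (picture, depth): 420x560x3 uint8, red, green, blue; 420x560 float32, m along the optical axis (not along the pixel's ray), 0 where there is no reading.
- camera_params(name): a dict with "intrinsics" (3x3 intrinsics, pixels), "pose" (4x4, takes a point from camera to world coordinates). Camera axes: x right, y up, looking along -z (the intrinsics and any distortion apply to the point x, -y, -z); pixel columns grow to the right and rows downward; lengths in m; the calibration is good to about 2 mm. A picture is of the moment at which its call begins. camera_params takes no time and is no camera call.
- job_done(): hands the job in, once; it reports no verdict.
The state is a dict: "clock": time; "joints": joint angles; "qd": joint speeds; "tau": joint torques, N m; "eef_pos": TCP position; "tool_rot": TCP orientation; "wrist_force": force on the tool from outside, world axes, zero at the start; "moment": the same for the moment, N m; "gripper_width": finger opening in m.
Only numpy, scipy, OpenCV 4.12 (cv2) and the standard library are available. Lean on these libraries where they do the work, as an engineer would, in place of code of your own. Each camera call takes 0.05 s, during which the arm holds its last target.

## Working session

There is one attempt and no reset: what is moved stays moved. The work goes in short steps, Python scripts to look and compute and a tool call to move; the robot and the scene stay as the last step left them, time stands still between calls to the robot, and variables do not carry over. Pictures are saved under pics/ and viewed, and the job is handed in when it is done.

Besides the shell and the picture viewer there is one more tool, called in YAML: its name, and indented under it one key for each argument. send_rows: Moves the arm, as the interface text tells. Its arguments: {"type":"object","properties":{"steps":{"type":"array"},"claw":{"type":"number"}},"required":["steps"]}

```bash
ls; mkdir -p pics; cat > h.py <<'E'
from cell import *
import numpy as np, cv2
def snap(n,fn=None):
    p,d=grab_frame(n); np.savez('last_%s.npz'%n,p=p,d=d)
    if fn: cv2.imwrite('pics/'+fn,p[:,:,::-1])
    return p,d
def load(n):
    z=np.load('last_%s.npz'%n); return z['p'],z['d']
def world(n,u,v,z):
    c=camera_params(n);K=np.array(c['intrinsics']);T=np.array(c['pose'])
    u=np.asarray(u,float);v=np.asarray(v,float);z=np.asarray(z,float)
    x=(u-K[0,2])/K[0,0]*z;y=(v-K[1,2])/K[1,1]*z
    P=np.stack([x,-y,-z],-1); return P@T[:3,:3].T+T[:3,3]
def cloud(n,d):
    v,u=np.mgrid[:420,:560]; return world(n,u,v,d)
def proj(n,P):
    c=camera_params(n);K=np.array(c['intrinsics']);T=np.array(c['pose'])
    q=(np.asarray(P)-T[:3,3])@T[:3,:3]; x,y,z=q[...,0],-q[...,1],-q[...,2]
    return np.stack([K[0,0]*x/z+K[0,2],K[1,1]*y/z+K[1,2]],-1)
E
python3 - <<'E'
from h import *
for n in('side','top'):
    snap(n,n+'0.png'); print(camera_params(n))
print(observe())
E
```

```text
pics
{'intrinsics': array([[497.67998449,   0.        , 292.73108692],
       [  0.        , 497.67998449, 213.0542882 ],
       [  0.        ,   0.        ,   1.        ]]), 'pose': array([[-0.12552205,  0.54464733, -0.82921861, -0.72773692],
       [-0.99208468, -0.06596581,  0.10684806,  0.20737665],
       [ 0.00349444,  0.83606686,  0.54861643,  0.92421675],
       [ 0.        ,  0.        ,  0.        ,  1.        ]])}
{'intrinsics': array([[474.30903094,   0.        , 277.7673044 ],
       [  0.        , 474.30903094, 208.95145659],
       [  0.        ,   0.        ,   1.        ]]), 'pose': array([[-0.24212247,  0.84797434, -0.47150422, -0.24971911],
       [-0.97019568, -0.21653332,  0.10878266,  0.22479034],
       [-0.00985147,  0.48379009,  0.87512862,  1.54166445],
       [ 0.        ,  0.        ,  0.        ,  1.        ]])}
{'clock': 0.1, 'joints': array([-1.38659626e+00,  3.13940918e-01,  4.51053248e-02,  1.30363336e+00,
       -2.19753317e-06,  1.43117430e+00]), 'qd': array([ 0.00037544, -0.00133123,  0.00190903, -0.00136638, -0.00073968,
        0.00107326]), 'tau': array([ 2.24670825e-03, -4.81723845e+01,  2.99245781e+01,  1.27048497e-02,
       -1.91972349e-04,  6.41943075e-06]), 'eef_pos': array([ 0.18285309, -0.54466224,  0.23049439]), 'tool_rot': array([-8.36081006e-04,  9.86920671e-01,  1.61204500e-01, -1.97375527e-05]), 'wrist_force': array([-0.15120753, -0.27301033, -0.36534615]), 'moment': array([ 0.00855305,  0.01305977, -0.00630407]), 'gripper_width': 0.08532868405600309}
```

View pics/side0.png

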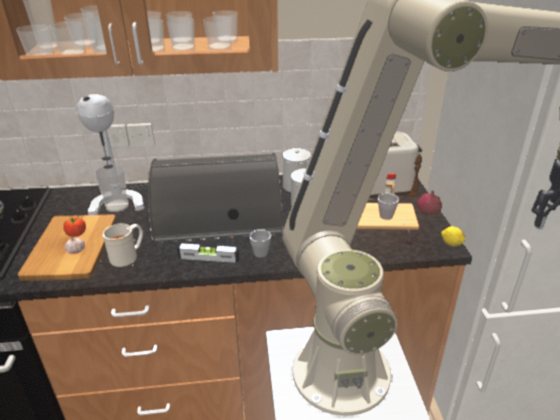

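View pics/top0.png

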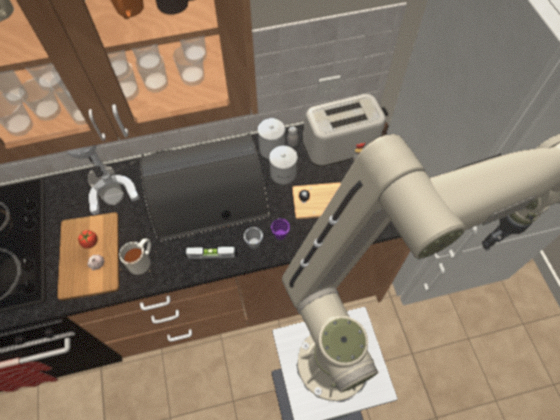

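```bash
python3 - <<'E'
from h import *
p,d=load('side'); q,e=load('top')
a=cv2.resize(p[160:270,340:480],None,fx=4,fy=4,interpolation=cv2.INTER_CUBIC)
b=cv2.resize(q[170:270,180:320],None,fx=4,fy=4,interpolation=cv2.INTER_CUBIC)
cv2.imwrite('pics/c1.png',np.vstack([a,b])[:600*2:1,:,::-1] if 0 else cv2.resize(np.vstack([a,b]),None,fx=.7,fy=.7)[:,:,::-1])
for n,dd,pts in(('side',d,[(388,200),(430,203),(453,236),(260,235),(208,252),(410,215),(370,212),(121,244)]),('top',e,[(254,235),(280,226),(210,251),(304,196),(325,200),(195,252),(230,252),(300,187),(135,258)])):
    for u,v in pts: print(n,u,v,np.round(world(n,u,v,dd[v,u]),3))
E
```

```text
side 388 200 [ 0.528 -0.25   0.118]
side 430 203 [ 0.592 -0.418  0.055]
side 453 236 [ 0.419 -0.428  0.045]
side 260 235 [0.493 0.149 0.045]
side 208 252 [0.455 0.306 0.024]
side 410 215 [ 0.506 -0.319  0.072]
side 370 212 [ 0.542 -0.201  0.069]
side 121 244 [0.447 0.543 0.081]
top 254 235 [0.488 0.143 0.02 ]
top 280 226 [0.496 0.046 0.029]
top 210 251 [0.456 0.305 0.04 ]
top 304 196 [ 0.542 -0.052  0.122]
top 325 200 [ 0.533 -0.129  0.077]
top 195 252 [0.462 0.355 0.047]
top 230 252 [0.434 0.239 0.043]
top 300 187 [ 0.608 -0.057  0.077]
top 135 258 [0.483 0.555 0.063]
```

View pics/c1.png

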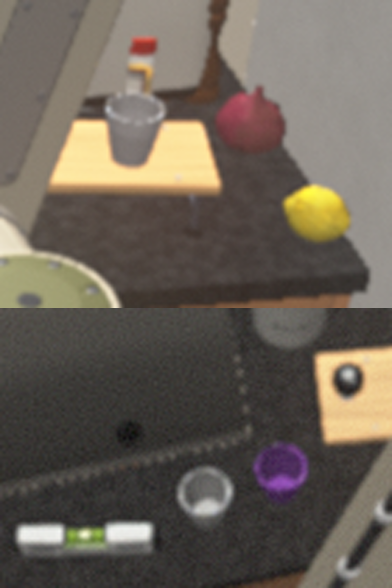

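```bash
cat >> h.py <<'E'
from scipy.optimize import least_squares
def fitcirc(P,r,c0):
    f=lambda c: np.hypot(P[:,0]-c[0],P[:,1]-c[1])-r
    s=least_squares(f,c0,loss='soft_l1',f_scale=.002); return s.x,np.median(np.abs(f(s.x)))
def rimcirc(P,c0,z0,z1):
    # rim band: fit center with mid radius
    m=(P[:,2]>z0)&(P[:,2]<z1)&(np.hypot(P[:,0]-c0[0],P[:,1]-c0[1])<.045)
    return P[m]
E
python3 - <<'E'
from h import *
C={};RGB={}
for n in('side','top'):
    p,d=load(n); c=cloud(n,d); c[d==0]=np.nan; C[n]=c; RGB[n]=p
# board
for n in C:
    c=C[n].reshape(-1,3); r=RGB[n].reshape(-1,3).astype(float)
    m=(c[:,0]>.4)&(c[:,0]<.68)&(c[:,1]>-.42)&(c[:,1]<.02)&(c[:,2]>.062)&(c[:,2]<.085)&(r[:,0]>r[:,2]*1.3)&(r[:,0]>150)
    B=c[m]; A=np.c_[B[:,:2],np.ones(len(B))]; s=np.linalg.lstsq(A,B[:,2],rcond=None)[0]
    print(n,len(B),'plane',s,'res',np.std(A@s-B[:,2]), cv2.minAreaRect(B[:,:2].astype(np.float32)), B.min(0),B.max(0))
    np.save('board_%s.npy'%n,B)
def cyl(n,c0,z0,z1):
    c=C[n].reshape(-1,3); m=(np.hypot(c[:,0]-c0[0],c[:,1]-c0[1])<.05)&(c[:,2]>z0)&(c[:,2]<z1)
    return c[m]
for n,c0 in(('side',(.545,-.25)),('side',(.505,.15)),('top',(.505,.15))):
    z=.075 if c0[1]<0 else 0
    P=cyl(n,c0,z+.045,z+.075); print(n,c0,len(P),P.min(0),P.max(0))
    Q=cyl(n,c0,z+.060,z+.07);print('rim',len(Q),fitcirc(Q,.0295,c0),Q.min(0),Q.max(0))
    # collar outer front
    Q=cyl(n,c0,z+.048,z+.062); print('collar',len(Q),np.round(Q[::max(1,len(Q)//12)],3).tolist())
for n in('side','top'):
    c=C[n].reshape(-1,3); r=RGB[n].reshape(-1,3)
    m=(c[:,0]>.39)&(c[:,0]<.52)&(c[:,1]>.19)&(c[:,1]<.42)&(c[:,2]>.015)&(c[:,2]<.06)
    P=c[m]; print('level',n,len(P),cv2.minAreaRect(P[:,:2].astype(np.float32)),P[:,2].max(),np.percentile(P[:,2],80))
    Q=P[P[:,2]>.034]; print(len(Q),cv2.minAreaRect(Q[:,:2].astype(np.float32)),Q.mean(0))
c=C['top'].reshape(-1,3); P=c[(np.hypot(c[:,0]-.545,c[:,1]+.052)<.05)&(c[:,2]>.1)]; print('knob',len(P),np.median(P,0),cv2.minEnclosingCircle(P[:,:2].astype(np.float32)),P[:,2].max())
E
```

```text
side 1071 plane [-0.00341602 -0.00866438  0.07143566] res 0.002561534009514364 ((0.5494248867034912, -0.2815892994403839), (0.17839309573173523, 0.27445369958877563), 60.29682159423828) [ 0.43872721 -0.41966429  0.06214723] [ 0.63017193 -0.14292801  0.08202181]
top 1041 plane [-0.00308842 -0.01239033  0.07483445] res 0.003499881820170293 ((0.5434225797653198, -0.10379941761493683), (0.17166456580162048, 0.1348799169063568), 79.60458374023438) [ 0.47992588 -0.20011798  0.06306139] [ 0.62177687 -0.01168825  0.08417444]
side (0.545, -0.25) 107 [ 0.50436797 -0.27084443  0.1200101 ] [ 0.54057976 -0.21227694  0.14147917]
rim 27 (array([ 0.54554339, -0.2543638 ]), np.float64(0.00998345251775)) [ 0.50436797 -0.27084443  0.13509384] [ 0.53534007 -0.21227694  0.14147917]
collar 78 [[0.535, -0.234, 0.137], [0.535, -0.26, 0.135], [0.534, -0.238, 0.133], [0.528, -0.254, 0.136], [0.531, -0.227, 0.132], [0.536, -0.248, 0.128], [0.525, -0.263, 0.133], [0.538, -0.236, 0.124], [0.53, -0.253, 0.127], [0.517, -0.267, 0.135], [0.531, -0.247, 0.124], [0.524, -0.219, 0.127], [0.51, -0.268, 0.131]]
side (0.
[... 1123 characters left out ...]
326355), (0.18077458441257477, 0.03188823163509369), 76.5036849975586) 0.043412566008678155 0.03810887451153853
286 ((0.4565402865409851, 0.30668526887893677), (0.17985035479068756, 0.02979223243892193), 75.50590515136719) [0.45422038 0.30575174 0.03771904]
level top 427 ((0.45830249786376953, 0.3057858645915985), (0.17950274050235748, 0.026504069566726685), 76.85997009277344) 0.050073417194450576 0.04331733565115514
288 ((0.45851173996925354, 0.306682288646698), (0.1776617169380188, 0.026504069566726685), 76.85997009277344) [0.45864907 0.30633253 0.04141348]
knob 119 [ 0.5481777  -0.05302078  0.12281562] ((0.5520490407943726, -0.055057913064956665), 0.022340556606650352) 0.13184558519710343
```

```bash
cat >> h.py <<'E'
def rimfit(n,mask_pts_fn,c0):pass
E
python3 - <<'E'
from h import *
for n,c0,zb in(('side',(.512,-.25),.072),('side',(.47,.15),0),('top',(.47,.15),0)):
    p,d=load(n); c=cloud(n,d); 
    m=(np.hypot(c[...,0]-c0[0],c[...,1]-c0[1])<.042)&(c[...,2]>zb+.012)&(c[...,2]<zb+.08)&(d>0)
    P=c[m]; print(n,c0,len(P),P.min(0),P.max(0))
    Q=P[P[:,2]>zb+.047]; print(' top',Q.min(0),Q.max(0), (Q.min(0)+Q.max(0))/2, cv2.minEnclosingCircle(Q[:,:2].astype(np.float32)))
    # silhouette fit: convex hull of projected model cup vs mask hull
    vv,uu=np.nonzero(m); hull=cv2.convexHull(np.c_[uu,vv].astype(np.float32))[:,0]
    t=np.linspace(0,2*np.pi,60)
    def model(x,y):
        pts=[]
        for r,z in((.0305,.065),(.0305,.047),(.0205+(.01)*.012/.047,.012)):
            pts.append(np.c_[x+r*np.cos(t),y+r*np.sin(t),np.full(60,zb+z)])
        return cv2.convexHull(proj(n,np.vstack(pts)).astype(np.float32))
    S=8
    full=np.zeros((420*2,560*2),np.uint8)
    def cost(a):
        H=model(*a); return [cv2.pointPolygonTest(H,(float(u),float(v)),True)-.3 for u,v in hull]
    s=least_squares(cost,c0,loss='soft_l1',f_scale=1,diff_step=1e-3); print(' sil',s.x,np.round(s.fun,1))
    o=cv2.resize(p,None,fx=4,fy=4,interpolation=cv2.INTER_CUBIC)
    cv2.polylines(o,[np.int32(model(*s.x)*4+1.5)],True,(255,0,0),1)
    u,v=np.int32(proj(n,[s.x[0],s.x[1],zb+.03])*4); 
    cv2.imwrite('pics/f_%s_%d.png'%(n,c0[1]*100),o[max(0,v-140):v+140,u-130:u+130,::-1])
E
cd pics; python3 -c "
import cv2,numpy as np
cv2.imwrite('f.png',np.hstack([cv2.imread(f) for f in ('f_side_-25.png','f_side_15.png','f_top_15.png')]))"
```

```text
side (0.512, -0.25) 388 [ 0.47338721 -0.27084443  0.08450831] [ 0.54057976 -0.21043185  0.14147917]
 top [ 0.47377256 -0.27084443  0.11910904] [ 0.54057976 -0.21043185  0.14147917] [ 0.50717616 -0.24063814  0.1302941 ] ((0.5067977905273438, -0.24343736469745636), 0.03401542454957962)
 sil [ 0.50755884 -0.24146221] [-0.3 -0.  -0.2 -0.2 -0.1 -0.4 -0.2 -0.5 -0.3 -0.4 -0.5 -0.4 -0.4 -0.4
 -0.3 -0.3 -0.2]
side (0.47, 0.15) 427 [0.43073465 0.12090497 0.01210614] [0.49864732 0.18307167 0.06844377]
 top [0.43106566 0.12090497 0.04700454] [0.49864732 0.18307167 0.06844377] [0.46485649 0.15198832 0.05772416] ((0.46447572112083435, 0.15217526257038116), 0.03563408553600311)
 sil [0.46359571 0.15203727] [-0.3 -0.2  0.1 -0.1 -0.  -0.1 -0.4 -0.3  0.  -0.5 -0.   0.  -0.2 -0.2
 -0.1 -0.6]
top (0.47, 0.15) 245 [0.43450542 0.11994642 0.0120792 ] [0.49905858 0.18172744 0.07935915]
 top [0.43450542 0.11994642 0.04710325] [0.49905858 0.18172744 0.07935915] [0.466782   0.15083693 0.0632312 ] ((0.4666620194911957, 0.14974957704544067), 0.03250332549214363)
 sil [0.4691366  0.15021427] [-0.1 -0.2 -0.3 -0.3 -0.6 -0.3 -0.4 -0.3 -0.2 -0.3 -0.2 -0.3 -0.4 -0.4
 -0.4]
```

View pics/f.png

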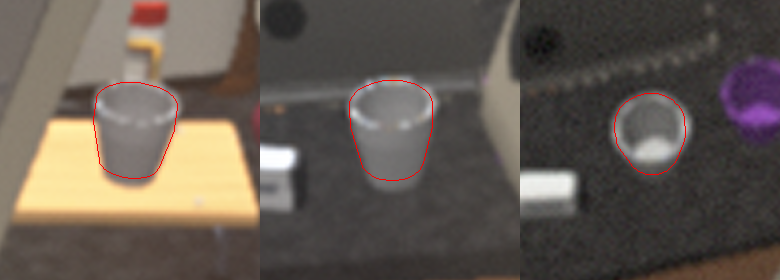

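```bash
cat >> h.py <<'E'
from scipy.spatial.transform import Rotation as R
def delta(x,y,z,yaw=None,o=None):
    o=o or observe(); q=o['tool_rot']; Rt=R.from_quat([q[1],q[2],q[3],q[0]])
    s=Rt.inv().apply(np.array([x,y,z])-o['eef_pos'])
    out={'x':s[0],'y':s[1],'z':s[2]}
    if yaw is not None:
        Rd=R.from_matrix(np.array([[np.cos(yaw),np.sin(yaw),0],[np.sin(yaw),-np.cos(yaw),0],[0,0,-1]]))
        w=(Rt.inv()*Rd).as_rotvec(); out.update(wx=w[0],wy=w[1],wz=w[2])
    return {k:round(float(v),4) for k,v in out.items()}
def st():
    o=observe(); q=o['tool_rot']; Rt=R.from_quat([q[1],q[2],q[3],q[0]]).as_matrix()
    print('t',round(o['clock'],2),'pos',np.round(o['eef_pos'],4),'yaw',round(np.arctan2(Rt[1,0],Rt[0,0]),4),'zax',np.round(Rt[:,2],4),'F',np.round(o['wrist_force'],2),'M',np.round(o['moment'],2),'w',round(o['gripper_width'],4),'j',np.round(o['joints'],2))
E
python3 - <<'E'
from h import *
st()
print(delta(.510,-.2425,.21,1.335))
# board edges: side view front edge / back edge
for n in('side','top'):
    B=np.load('board_%s.npy'%n); 
    p,d=load(n)
    # left/right/front/back by binned extremes
    B=B[(B[:,2]>.064)&(B[:,2]<.082)]
    for lo in np.arange(-.36,0,.02):
        s=B[(B[:,1]>=lo)&(B[:,1]<lo+.02)]
        if len(s)>10: print(n,round(lo,2),len(s),np.round([s[:,0].min(),s[:,0].max(),s[:,2].mean()],4))
E
```

```text
t 0.1 pos [ 0.1829 -0.5447  0.2305] yaw 0.3238 zax [-3.0e-04  1.6e-03 -1.0e+00] F [-0.15 -0.27 -0.37] M [ 0.01  0.01 -0.01] w 0.0853 j [-1.39  0.31  0.05  1.3  -0.    1.43]
{'x': 0.4063, 'y': -0.1823, 'z': 0.0209, 'wx': -0.0014, 'wy': -0.001, 'wz': -1.0112}
side -0.34 97 [0.4417 0.5706 0.0728]
side -0.32 165 [0.4387 0.575  0.0727]
side -0.3 137 [0.4403 0.566  0.0723]
side -0.28 92 [0.4431 0.5306 0.0725]
side -0.26 63 [0.4495 0.4975 0.0725]
side -0.24 98 [0.4504 0.5855 0.0719]
side -0.22 158 [0.4567 0.5882 0.0715]
side -0.2 133 [0.4603 0.5846 0.071 ]
side -0.18 84 [0.4641 0.5399 0.071 ]
side -0.16 31 [0.4654 0.5    0.0699]
top -0.2 24 [0.5681 0.5974 0.0744]
top -0.18 52 [0.5493 0.6004 0.0752]
top -0.16 83 [0.5273 0.6019 0.0744]
top -0.14 114 [0.5103 0.6075 0.0743]
top -0.12 149 [0.4918 0.6077 0.0747]
top -0.1 175 [0.4799 0.6127 0.0745]
top -0.08 120 [0.4823 0.617  0.0741]
top -0.06 125 [0.4862 0.6176 0.0737]
top -0.04 156 [0.4881 0.6218 0.0734]
top -0.02 27 [0.4913 0.5518 0.0737]
```

send_rows:
  steps:
    - {"x":0.406,"y":-0.182,"z":0.021,"wz":-1.011}
    - {"x":0.406,"y":-0.182,"z":0.021,"wz":-1.011}
    - {"x":0.406,"y":-0.182,"z":0.021,"wz":-1.011}
    - {"x":0.406,"y":-0.182,"z":0.021,"wz":-1.011}
    - {"x":0.406,"y":-0.182,"z":0.021,"wz":-1.011}
    - {"x":0.406,"y":-0.182,"z":0.021,"wz":-1.011}
    - {"x":0.406,"y":-0.182,"z":0.021,"wz":-1.011}
    - {"x":0.406,"y":-0.182,"z":0.021,"wz":-1.011}
    - {"x":0.406,"y":-0.182,"z":0.021,"wz":-1.011}
    - {"x":0.406,"y":-0.182,"z":0.021,"wz":-1.011}
  claw: 1

```text
invalid input at $.steps[0]: expected keys x, y, z, wx, wy, wz
```

```bash
python3 - <<'E'
from h import *
st()
a,_=snap('side');b,_=snap('top')
cv2.imwrite('pics/m1.png',np.hstack([cv2.resize(a[120:280,300:500],None,fx=2,fy=2),cv2.resize(b[120:280,260:460],None,fx=2,fy=2)])[:,:,::-1])
E
```

```text
t 0.1 pos [ 0.1829 -0.5447  0.2305] yaw 0.3238 zax [-3.0e-04  1.6e-03 -1.0e+00] F [-0.15 -0.27 -0.37] M [ 0.01  0.01 -0.01] w 0.0853 j [-1.39  0.31  0.05  1.3  -0.    1.43]
```

View pics/m1.png

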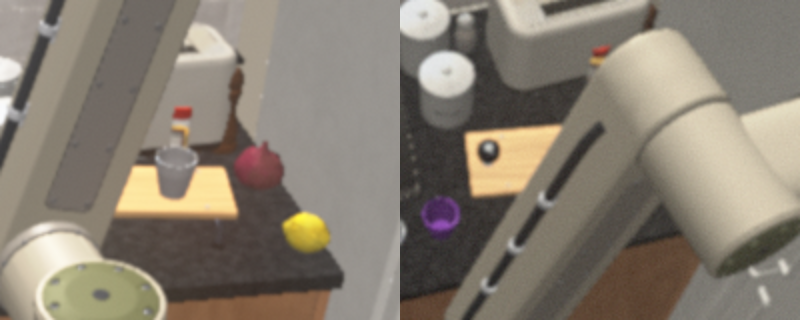

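The call was refused for missing keys, so nothing moved. I'll send it again with every key filled in.

send_rows:
  steps:
    - {"x":0.406,"y":-0.182,"z":0.021,"wx":0,"wy":0,"wz":-1.011}
    - {"x":0.406,"y":-0.182,"z":0.021,"wx":0,"wy":0,"wz":-1.011}
    - {"x":0.406,"y":-0.182,"z":0.021,"wx":0,"wy":0,"wz":-1.011}
    - {"x":0.406,"y":-0.182,"z":0.021,"wx":0,"wy":0,"wz":-1.011}
    - {"x":0.406,"y":-0.182,"z":0.021,"wx":0,"wy":0,"wz":-1.011}
    - {"x":0.406,"y":-0.182,"z":0.021,"wx":0,"wy":0,"wz":-1.011}
    - {"x":0.406,"y":-0.182,"z":0.021,"wx":0,"wy":0,"wz":-1.011}
    - {"x":0.406,"y":-0.182,"z":0.021,"wx":0,"wy":0,"wz":-1.011}
    - {"x":0.406,"y":-0.182,"z":0.021,"wx":0,"wy":0,"wz":-1.011}
    - {"x":0.406,"y":-0.182,"z":0.021,"wx":0,"wy":0,"wz":-1.011}
  claw: 1

```text
clock: 1.45
eef_pos: [0.509, -0.2445, 0.2103]
tool_rot: [-0.0, 0.786, 0.618, -0.0]
wrist_force: [-0.6, 0.4, -0.7]
gripper_width: 0.0854
```

```bash
python3 - <<'E'
from h import *
st()
a,_=snap('side');b,_=snap('top')
cv2.imwrite('pics/m2.png',np.hstack([cv2.resize(a[100:260,300:500],None,fx=2,fy=2),cv2.resize(b[120:280,260:460],None,fx=2,fy=2)])[:,:,::-1])
print(delta(.510,-.2425,.106,1.335))
E
```

```text
t 1.45 pos [ 0.509  -0.2445  0.2103] yaw 1.3331 zax [-4.e-04 -3.e-04 -1.e+00] F [-0.58  0.37 -0.69] M [ 0.01 -0.04  0.01] w 0.0854 j [-0.59  0.3  -0.02  1.25 -0.    1.22]
{'x': 0.0024, 'y': 0.0004, 'z': 0.1044, 'wx': 0.0001, 'wy': 0.0003, 'wz': -0.0026}
```

View pics/m2.png

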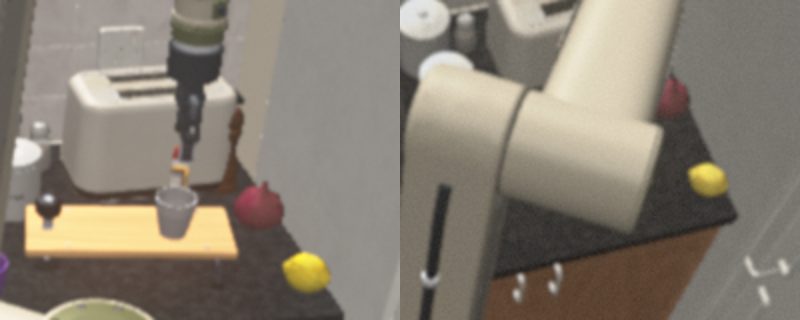

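```bash
python3 - <<'E'
from h import *
p,d=load('side')
o=observe(); t=np.array(o['eef_pos'])
print(proj('side',t), proj('side',t+[0,0,.019]))
c=cloud('side',d)
m=(np.hypot(c[...,0]-t[0],c[...,1]-t[1])<.1)&(c[...,2]>.2)&(c[...,2]<.26)
P=c[m]; 
for z in(.205,.215,.225,.235,.25):
    s=P[np.abs(P[:,2]-z)<.005]
    if len(s): print(z,len(s),s.min(0),s.max(0))
cr=p[130:260,310:450]; S=5
oo=cv2.resize(cr,None,fx=S,fy=S,interpolation=cv2.INTER_CUBIC)
def dot(P,col):
    u,v=proj('side',P); cv2.circle(oo,(int((u-310+.5)*S),int((v-130+.5)*S)),3,col,-1)
dot(t,(255,0,0))
a=np.linspace(0,6.28,40)
for z,r in((.1375,.0305),(.0725,.0205)):
  for th in a: dot([.5085+r*np.cos(th),-.242+r*np.sin(th),z],(0,255,0))
cv2.imwrite('pics/m3.png',oo[:,:,::-1])
E
```

```text
[391.48846509 176.83229029] [392.21867256 171.13931923]
0.225 19 [ 0.45701044 -0.26317937  0.22062809] [ 0.56046082 -0.22033452  0.22985645]
0.235 36 [ 0.45199838 -0.2616949   0.23025735] [ 0.55596386 -0.22103813  0.23983522]
0.25 28 [ 0.44963018 -0.25112922  0.24515187] [ 0.55110906 -0.2190128   0.25452041]
```

View pics/m3.png

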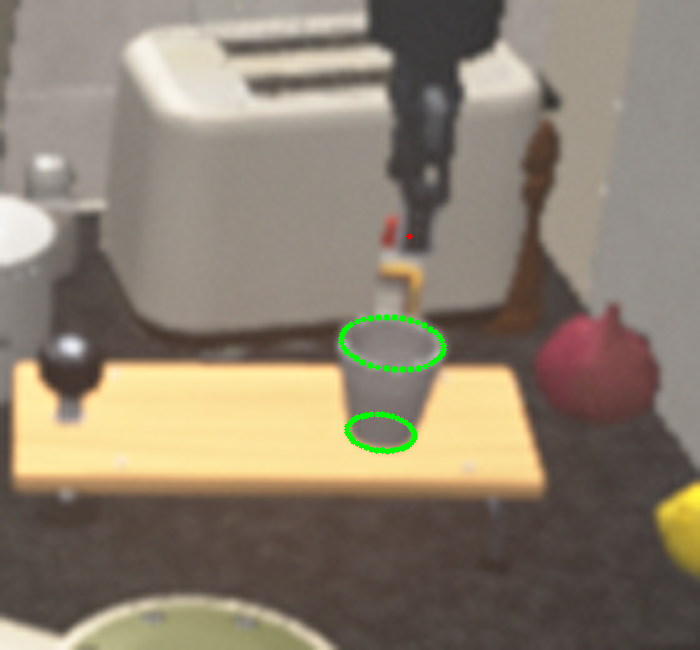

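send_rows:
  steps:
    - {"x":-0.001,"y":0.001,"z":0.05,"wx":0,"wy":0,"wz":0}
    - {"x":-0.001,"y":0.001,"z":0.085,"wx":0,"wy":0,"wz":0}
    - {"x":-0.001,"y":0.001,"z":0.104,"wx":0,"wy":0,"wz":0}
    - {"x":-0.001,"y":0.001,"z":0.104,"wx":0,"wy":0,"wz":0}

```text
clock: 2.05
eef_pos: [0.5088, -0.2449, 0.1049]
tool_rot: [-0.002, 0.786, 0.618, -0.001]
wrist_force: [-1.2, -0.2, -0.7]
gripper_width: 0.0852
```

send_rows:
  steps:
    - {"x":0,"y":0,"z":0,"wx":0,"wy":0,"wz":0}
    - {"x":0,"y":0,"z":0,"wx":0,"wy":0,"wz":0}
    - {"x":0,"y":0,"z":0,"wx":0,"wy":0,"wz":0}
    - {"x":0,"y":0,"z":0,"wx":0,"wy":0,"wz":0}
    - {"x":0,"y":0,"z":0,"wx":0,"wy":0,"wz":0}
  claw: 0.55

```text
clock: 2.68
eef_pos: [0.5109, -0.2453, 0.1082]
tool_rot: [0.001, 0.785, 0.619, -0.0]
wrist_force: [-3.5, 0.9, 6.7]
gripper_width: 0.0601
```

```bash
python3 - <<'E'
from h import *
st()
p,d=snap('side')
cv2.imwrite('pics/m4.png',cv2.resize(p[130:260,310:450],None,fx=4,fy=4,interpolation=cv2.INTER_CUBIC)[:,:,::-1])
E
```

```text
t 2.67 pos [ 0.5109 -0.2453  0.1082] yaw 1.3346 zax [ 0.0013 -0.002  -1.    ] F [-3.48  0.94  6.69] M [ 0.05  0.73 -0.01] w 0.0601 j [-0.59  0.36 -0.2   1.01 -0.    1.22]
```

View pics/m4.png

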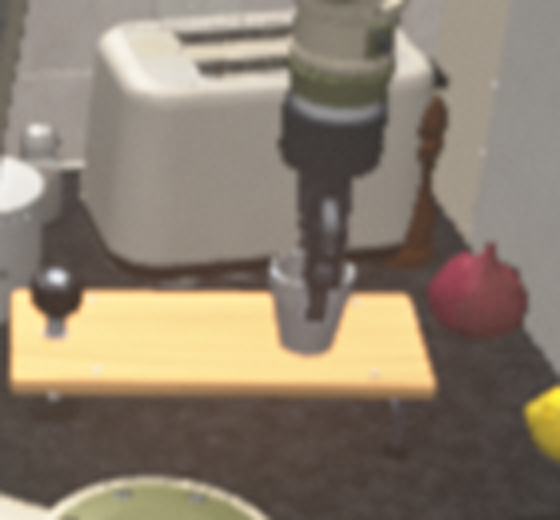

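send_rows:
  steps:
    - {"x":0,"y":0,"z":-0.04,"wx":0,"wy":0,"wz":0}
    - {"x":0,"y":0,"z":-0.1,"wx":0,"wy":0,"wz":0}
    - {"x":0.05,"y":-0.018,"z":-0.13,"wx":0,"wy":0,"wz":0}
    - {"x":0.105,"y":-0.038,"z":-0.13,"wx":0,"wy":0,"wz":0}
    - {"x":0.16,"y":-0.058,"z":-0.13,"wx":0,"wy":0,"wz":0}
    - {"x":0.215,"y":-0.077,"z":-0.13,"wx":0,"wy":0,"wz":0}
    - {"x":0.27,"y":-0.097,"z":-0.13,"wx":0,"wy":0,"wz":0}
    - {"x":0.32,"y":-0.115,"z":-0.12,"wx":0,"wy":0,"wz":0}
    - {"x":0.36,"y":-0.13,"z":-0.08,"wx":0,"wy":0,"wz":0}
    - {"x":0.374,"y":-0.135,"z":-0.045,"wx":0,"wy":0,"wz":0}
    - {"x":0.374,"y":-0.135,"z":-0.045,"wx":0,"wy":0,"wz":0}
    - {"x":0.374,"y":-0.135,"z":-0.045,"wx":0,"wy":0,"wz":0}

```text
clock: 4.22
eef_pos: [0.4679, 0.1502, 0.1528]
tool_rot: [0.001, 0.786, 0.619, 0.001]
wrist_force: [0.4, -0.3, -0.5]
gripper_width: 0.0598
```

```bash
python3 - <<'E'
from h import *
st()
a,_=snap('side');b,_=snap('top')
cv2.imwrite('pics/m5.png',np.hstack([cv2.resize(a[170:270,220:320],None,fx=4,fy=4,interpolation=2),cv2.resize(b[170:270,200:300],None,fx=4,fy=4,interpolation=2)])[:,:,::-1])
cv2.imwrite('pics/m5t.png',b[:,:,::-1])
E
```

```text
t 4.22 pos [0.4679 0.1502 0.1528] yaw 1.3344 zax [ 2.1e-03 -1.0e-04 -1.0e+00] F [ 0.43 -0.31 -0.5 ] M [-0.02 -0.04  0.02] w 0.0598 j [ 0.15  0.19 -0.31  1.07 -0.    1.95]
```

View pics/m5.png

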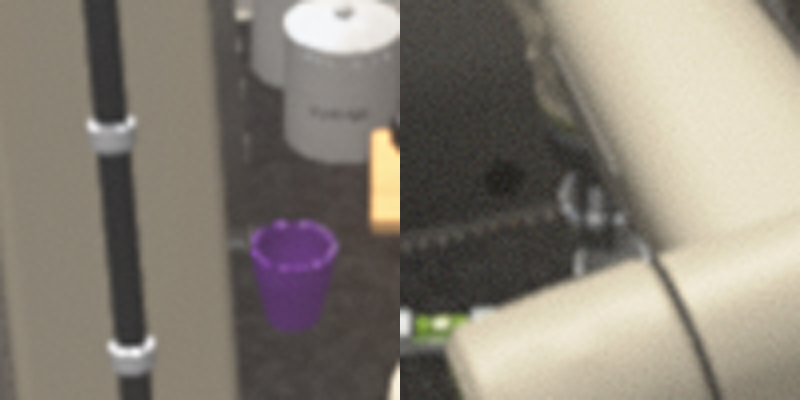

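View pics/m5t.png

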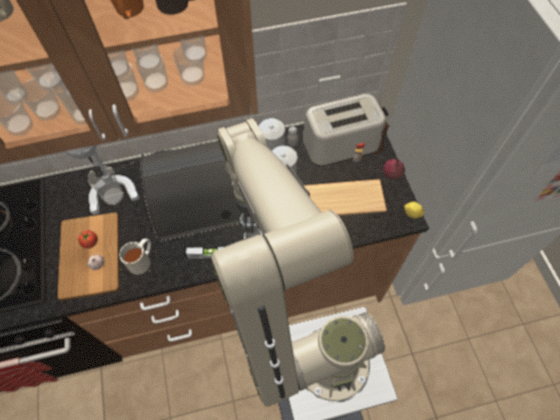

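```bash
python3 - <<'E'
from h import *
p,d=load('top'); S=8; u0,v0=225,195
oo=cv2.resize(p[v0:v0+60,u0:u0+60],None,fx=S,fy=S,interpolation=cv2.INTER_CUBIC)
raw=oo.copy()
a=np.linspace(0,6.28,60)
def ring(x,y,z,r,col):
  for th in a:
    u,v=proj('top',[x+r*np.cos(th),y+r*np.sin(th),z]); cv2.circle(oo,(int((u-u0+.5)*S),int((v-v0+.5)*S)),1,col,-1)
ring(.468,.150,.182,.0305,(255,0,0)); ring(.468,.150,.117,.0205,(255,0,0)); ring(.469,.150,.065,.0305,(0,255,0))
cv2.imwrite('pics/m6.png',np.hstack([raw[:480,:390],oo[:480,:390]])[:,:,::-1])
E
```

```text
(no output)
```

View pics/m6.png

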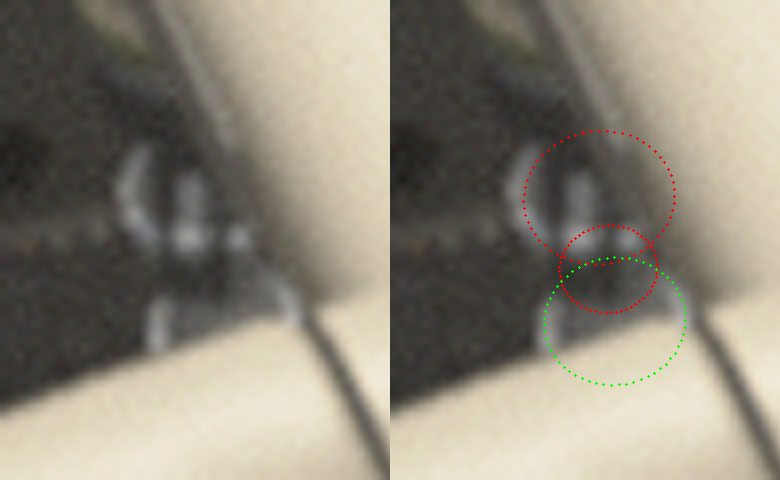

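send_rows:
  steps:
    - {"x":-0.003,"y":0,"z":0.02,"wx":0,"wy":0,"wz":0}
    - {"x":-0.003,"y":0,"z":0.035,"wx":0,"wy":0,"wz":0}
    - {"x":-0.003,"y":0,"z":0.047,"wx":0,"wy":0,"wz":0}
    - {"x":-0.003,"y":0,"z":0.056,"wx":0,"wy":0,"wz":0}
    - {"x":-0.003,"y":0,"z":0.063,"wx":0,"wy":0,"wz":0}

```text
clock: 4.95
eef_pos: [0.4662, 0.1476, 0.0878]
tool_rot: [0.0, 0.785, 0.619, -0.0]
wrist_force: [-0.3, -0.3, -1.4]
gripper_width: 0.0602
```

```bash
python3 - <<'E'
from h import *
st()
p,_=snap('top')
S=8; u0,v0=225,200
oo=cv2.resize(p[v0:v0+60,u0:u0+60],None,fx=S,fy=S,interpolation=cv2.INTER_CUBIC)
cv2.imwrite('pics/m7.png',oo[:,:,::-1])
E
```

```text
t 4.95 pos [0.4662 0.1476 0.0878] yaw 1.3348 zax [-1.e-04 -1.e-04 -1.e+00] F [-0.26 -0.26 -1.41] M [-0.01  0.03  0.04] w 0.0602 j [ 0.14  0.24 -0.42  0.91 -0.    1.95]
```

View pics/m7.png

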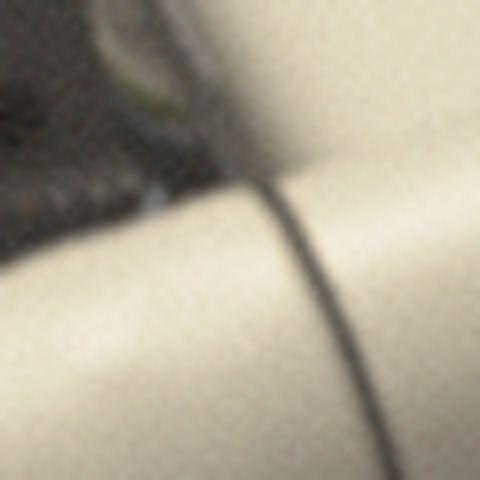

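send_rows:
  steps:
    - {"x":0,"y":0,"z":0.006,"wx":0,"wy":0,"wz":0}
    - {"x":0,"y":0,"z":0.012,"wx":0,"wy":0,"wz":0}
    - {"x":0,"y":0,"z":0.017,"wx":0,"wy":0,"wz":0}
    - {"x":0,"y":0,"z":0.02,"wx":0,"wy":0,"wz":0}
    - {"x":0,"y":0,"z":0.02,"wx":0,"wy":0,"wz":0}

```text
clock: 5.62
eef_pos: [0.466, 0.1477, 0.0681]
tool_rot: [-0.0, 0.785, 0.619, -0.0]
wrist_force: [0.1, -0.4, -0.5]
gripper_width: 0.0602
```

```bash
python3 - <<'E'
from h import *
st()
E
```

```text
t 5.62 pos [0.466  0.1477 0.0681] yaw 1.3348 zax [-4.e-04 -0.e+00 -1.e+00] F [ 0.11 -0.36 -0.5 ] M [0.   0.02 0.02] w 0.0602 j [ 0.14  0.26 -0.45  0.86  0.    1.95]
```

send_rows:
  steps:
    - {"x":0,"y":0,"z":0.003,"wx":0,"wy":0,"wz":0}
    - {"x":0,"y":0,"z":0.003,"wx":0,"wy":0,"wz":0}

```text
clock: 5.88
eef_pos: [0.4667, 0.1477, 0.0659]
tool_rot: [0.0, 0.785, 0.619, 0.001]
wrist_force: [-0.6, 0.9, 3.6]
gripper_width: 0.0601
```

send_rows:
  steps:
    - {"x":0,"y":0,"z":0,"wx":0,"wy":0,"wz":0}
    - {"x":0,"y":0,"z":0,"wx":0,"wy":0,"wz":0}
    - {"x":0,"y":0,"z":0,"wx":0,"wy":0,"wz":0}
    - {"x":0,"y":0,"z":-0.02,"wx":0,"wy":0,"wz":0}
    - {"x":0,"y":0,"z":-0.07,"wx":0,"wy":0,"wz":0}
    - {"x":0.03,"y":0,"z":-0.12,"wx":0,"wy":0,"wz":0}
    - {"x":0.08,"y":0,"z":-0.12,"wx":0,"wy":0,"wz":0}
    - {"x":0.14,"y":0,"z":-0.12,"wx":0,"wy":0,"wz":0}
    - {"x":0.14,"y":0,"z":-0.12,"wx":0,"wy":0,"wz":0}
  claw: 1

```text
clock: 7.0
eef_pos: [0.4993, 0.287, 0.1846]
tool_rot: [-0.0, 0.784, 0.621, 0.0]
wrist_force: [-0.8, -0.6, -0.2]
gripper_width: 0.0857
```

```bash
python3 - <<'E'
from h import *
st()
a,_=snap('side','s8.png');b,_=snap('top','t8.png')
cv2.imwrite('pics/m8.png',np.hstack([cv2.resize(a[170:270,220:320],None,fx=4,fy=4,interpolation=2),cv2.resize(b[190:290,200:300],None,fx=4,fy=4,interpolation=2)])[:,:,::-1])
E
```

```text
t 7.0 pos [0.4993 0.287  0.1846] yaw 1.3393 zax [ 3.e-04  6.e-04 -1.e+00] F [-0.82 -0.63 -0.21] M [-0.02 -0.07  0.04] w 0.0857 j [ 0.38  0.33 -0.04  1.2   0.    2.18]
```

View pics/m8.png

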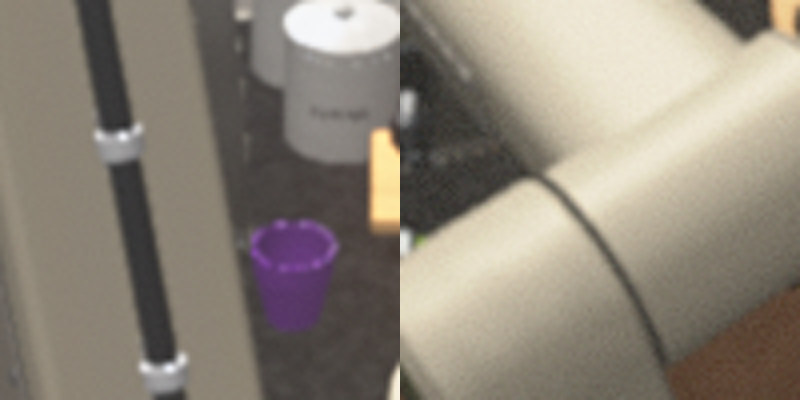

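View pics/t8.png

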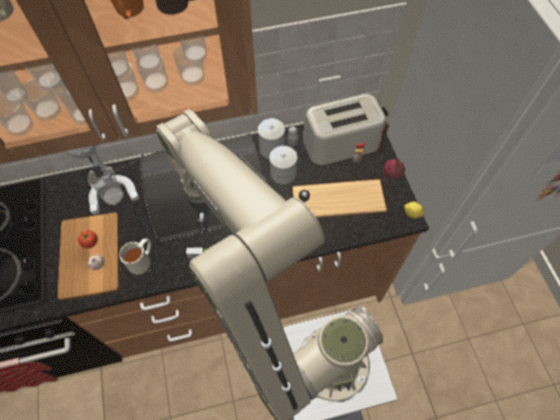

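```bash
python3 - <<'E'
from h import *
for n in('top','side'):
    p,d=load(n); c=cloud(n,d).reshape(-1,3); r=p.reshape(-1,3).astype(float)
    m=(c[:,0]>.4)&(c[:,0]<.68)&(c[:,1]>-.40)&(c[:,1]<.02)&(c[:,2]>.064)&(c[:,2]<.084)&(r[:,0]>r[:,2]*1.3)&(r[:,0]>140)
    B=c[m]; A=np.c_[B[:,:2],np.ones(len(B))]; s=np.linalg.lstsq(A,B[:,2],rcond=None)[0]
    rect=cv2.minAreaRect(B[:,:2].astype(np.float32)); print(n,len(B),s,rect)
    # edges lines
    y=B[:,1]
    lo=[];hi=[]
    for k in np.arange(-.33,-.03,.015):
        q=B[(y>=k)&(y<k+.015)]
        if len(q)>15: lo.append((np.percentile(q[:,0],2),k+.0075)); hi.append((np.percentile(q[:,0],98),k+.0075))
    for e in(lo,hi):
        e=np.array(e); f=np.polyfit(e[:,1],e[:,0],1); print('edge x=%.4f*y+%.4f'%tuple(f),np.std(np.polyval(f,e[:,1])-e[:,0]))
    P=c[(np.hypot(c[:,0]-.55,c[:,1]+.054)<.035)&(c[:,2]>.1)]
    if len(P): print('knob',len(P),cv2.minEnclosingCircle(P[:,:2].astype(np.float32)),P.max(0),P.min(0))
E
```

```text
top 2442 [ 0.0007662  -0.01253986  0.07281548] ((0.5310940742492676, -0.1791662722826004), (0.32229310274124146, 0.13808448612689972), 81.33617401123047)
edge x=0.2921*y+0.5273 0.016311572278440916
edge x=0.1726*y+0.6253 0.0012263234345674722
knob 118 ((0.5515346527099609, -0.053921665996313095), 0.020994380116462708) [ 0.57198176 -0.03353104  0.13681967] [ 0.53113136 -0.07305971  0.10015545]
side 2365 [ 0.00573086 -0.01348697  0.06571775] ((0.5283374786376953, -0.1763090044260025), (0.31926336884498596, 0.1393003612756729), 80.67550659179688)
edge x=0.1641*y+0.4928 0.0012499816560521703
edge x=0.0875*y+0.6007 0.010745196212008118
knob 138 ((0.5450870394706726, -0.052936118096113205), 0.02268187142908573) [ 0.5675697  -0.03220019  0.12451258] [ 0.52268967 -0.07379301  0.1003031 ]
```

```bash
python3 - <<'E'
from h import *
st()
print(delta(.4587,.305,.005,1.339))
E
```

```text
t 7.1 pos [0.4983 0.2839 0.1845] yaw 1.3362 zax [-0.0014 -0.0011 -1.    ] F [-0.59 -0.28 -0.95] M [-0.01 -0.02 -0.  ] w 0.0857 j [ 0.38  0.33 -0.05  1.2  -0.    2.18]
{'x': 0.0116, 'y': -0.0432, 'z': 0.1796, 'wx': -0.0011, 'wy': 0.0014, 'wz': -0.0028}
```

send_rows:
  steps:
    - {"x":0.012,"y":-0.043,"z":0.04,"wx":0,"wy":0,"wz":0}
    - {"x":0.012,"y":-0.043,"z":0.09,"wx":0,"wy":0,"wz":0}
    - {"x":0.012,"y":-0.043,"z":0.13,"wx":0,"wy":0,"wz":0}
    - {"x":0.012,"y":-0.043,"z":0.16,"wx":0,"wy":0,"wz":0}
    - {"x":0.012,"y":-0.043,"z":0.175,"wx":0,"wy":0,"wz":0}
    - {"x":0.012,"y":-0.043,"z":0.179,"wx":0,"wy":0,"wz":0}
    - {"x":0.012,"y":-0.043,"z":0.179,"wx":0,"wy":0,"wz":0}

```text
clock: 7.98
eef_pos: [0.4606, 0.3054, 0.0071]
tool_rot: [0.0, 0.786, 0.619, 0.001]
wrist_force: [0.3, -1.1, 1.0]
gripper_width: 0.0853
```

send_rows:
  steps:
    - {"x":0,"y":0,"z":0,"wx":0,"wy":0,"wz":0}
    - {"x":0,"y":0,"z":0,"wx":0,"wy":0,"wz":0}
    - {"x":0,"y":0,"z":0,"wx":0,"wy":0,"wz":0}
    - {"x":0,"y":0,"z":0,"wx":0,"wy":0,"wz":0}
    - {"x":0,"y":0,"z":0,"wx":0,"wy":0,"wz":0}
    - {"x":0,"y":0,"z":0,"wx":0,"wy":0,"wz":0}
    - {"x":0,"y":0,"z":0,"wx":0,"wy":0,"wz":0}
  claw: 0.1

```text
clock: 8.85
eef_pos: [0.4601, 0.3057, 0.0068]
tool_rot: [0.0, 0.785, 0.619, 0.0]
wrist_force: [-2.1, 0.4, 5.9]
gripper_width: 0.02
```

```bash
python3 - <<'E'
from h import *
st()
a,_=snap('side');b,_=snap('top')
cv2.imwrite('pics/m9.png',np.hstack([cv2.resize(a[200:300,160:260],None,fx=4,fy=4,interpolation=2),cv2.resize(b[200:300,160:260],None,fx=4,fy=4,interpolation=2)])[:,:,::-1])
E
```

```text
t 8.85 pos [0.4601 0.3057 0.0068] yaw 1.3349 zax [ 6.e-04  4.e-04 -1.e+00] F [-2.05  0.4   5.86] M [0.06 0.37 0.02] w 0.02 j [ 0.44  0.44 -0.36  0.77  0.    2.25]
```

View pics/m9.png

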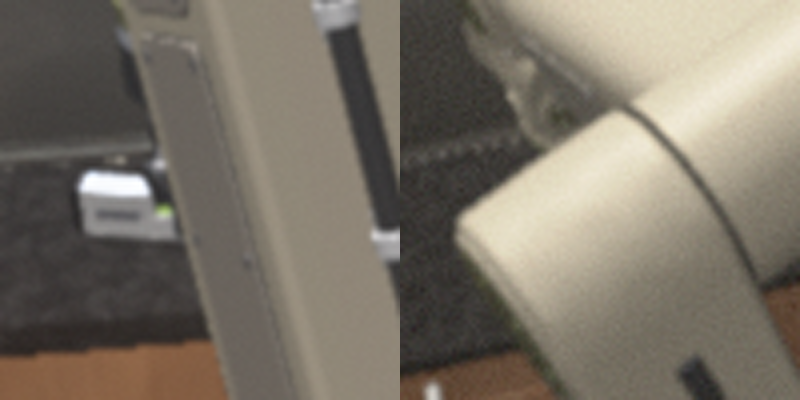

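send_rows:
  steps:
    - {"x":0,"y":0,"z":-0.03,"wx":0,"wy":0,"wz":0}
    - {"x":0,"y":0,"z":-0.08,"wx":0,"wy":0,"wz":0}
    - {"x":-0.03,"y":0.011,"z":-0.13,"wx":0,"wy":0,"wz":-0.01}
    - {"x":-0.08,"y":0.03,"z":-0.165,"wx":0,"wy":0,"wz":-0.02}
    - {"x":-0.13,"y":0.048,"z":-0.19,"wx":0,"wy":0,"wz":-0.03}
    - {"x":-0.18,"y":0.067,"z":-0.19,"wx":0,"wy":0,"wz":-0.04}
    - {"x":-0.23,"y":0.085,"z":-0.19,"wx":0,"wy":0,"wz":-0.05}
    - {"x":-0.28,"y":0.104,"z":-0.19,"wx":0,"wy":0,"wz":-0.067}
    - {"x":-0.33,"y":0.122,"z":-0.19,"wx":0,"wy":0,"wz":-0.067}
    - {"x":-0.38,"y":0.141,"z":-0.19,"wx":0,"wy":0,"wz":-0.067}
    - {"x":-0.43,"y":0.159,"z":-0.19,"wx":0,"wy":0,"wz":-0.067}
    - {"x":-0.475,"y":0.176,"z":-0.18,"wx":0,"wy":0,"wz":-0.067}
    - {"x":-0.5,"y":0.185,"z":-0.15,"wx":0,"wy":0,"wz":-0.067}
    - {"x":-0.5,"y":0.185,"z":-0.12,"wx":0,"wy":0,"wz":-0.067}
    - {"x":-0.5,"y":0.185,"z":-0.12,"wx":0,"wy":0,"wz":-0.067}
    - {"x":-0.5,"y":0.185,"z":-0.12,"wx":0,"wy":0,"wz":-0.067}

```text
clock: 10.95
eef_pos: [0.523, -0.2238, 0.1268]
tool_rot: [0.0, 0.764, 0.645, -0.0]
wrist_force: [0.1, 0.2, -2.5]
gripper_width: 0.0206
```

```bash
python3 - <<'E'
from h import *
st()
a,_=snap('side','s10.png');b,_=snap('top','t10.png')
cv2.imwrite('pics/m10.png',np.hstack([cv2.resize(a[200:270,220:320],None,fx=4,fy=4,interpolation=2),cv2.resize(b[200:270,220:320],None,fx=4,fy=4,interpolation=2)])[:,:,::-1])
cv2.imwrite('pics/m10b.png',cv2.resize(a[120:260,300:480],None,fx=4,fy=4,interpolation=2)[:,:,::-1])
E
```

```text
t 10.95 pos [ 0.523  -0.2238  0.1268] yaw 1.4022 zax [-0.e+00 -1.e-04 -1.e+00] F [ 0.12  0.22 -2.51] M [-0.01 -0.03 -0.03] w 0.0206 j [-0.55  0.35 -0.16  1.06 -0.    1.19]
```

View pics/m10.png

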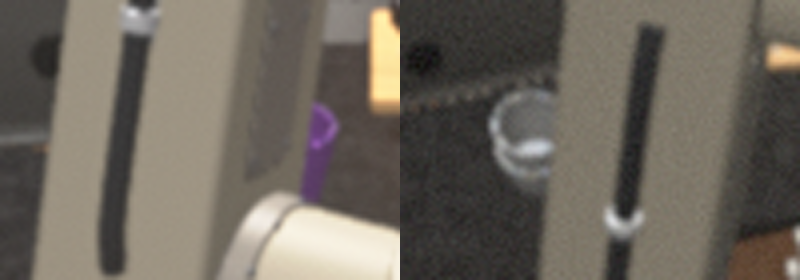

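View pics/m10b.png

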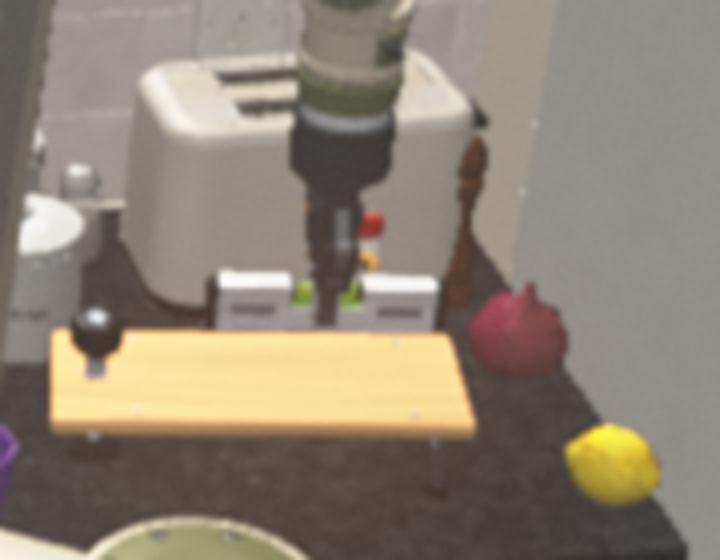

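send_rows:
  steps:
    - {"x":0,"y":0,"z":0.02,"wx":0,"wy":0,"wz":0}
    - {"x":0,"y":0,"z":0.034,"wx":0,"wy":0,"wz":0}
    - {"x":0,"y":0,"z":0.041,"wx":0,"wy":0,"wz":0}
    - {"x":0,"y":0,"z":0.044,"wx":0,"wy":0,"wz":0}
    - {"x":0,"y":0,"z":0.045,"wx":0,"wy":0,"wz":0}

```text
clock: 11.68
eef_pos: [0.5231, -0.224, 0.0815]
tool_rot: [0.0, 0.764, 0.645, 0.0]
wrist_force: [-0.3, 0.8, -1.3]
gripper_width: 0.0208
```

```bash
python3 - <<'E'
from h import *
st()
E
```

```text
t 11.68 pos [ 0.5231 -0.224   0.0815] yaw 1.4018 zax [ 3.e-04 -3.e-04 -1.e+00] F [-0.28  0.8  -1.29] M [ 0.05  0.04 -0.07] w 0.0208 j [-0.55  0.39 -0.23  0.96 -0.    1.19]
```

send_rows:
  steps:
    - {"x":0,"y":0,"z":0,"wx":0,"wy":0,"wz":0}
    - {"x":0,"y":0,"z":0,"wx":0,"wy":0,"wz":0}
    - {"x":0,"y":0,"z":0,"wx":0,"wy":0,"wz":0}
    - {"x":0,"y":0,"z":-0.01,"wx":0,"wy":0,"wz":0}
    - {"x":0,"y":0,"z":-0.04,"wx":0,"wy":0,"wz":0}
    - {"x":0,"y":0,"z":-0.09,"wx":0,"wy":0,"wz":0}
    - {"x":0,"y":0,"z":-0.14,"wx":0,"wy":0,"wz":0}
    - {"x":0,"y":0,"z":-0.14,"wx":0,"wy":0,"wz":0}
  claw: 0.6

```text
clock: 12.68
eef_pos: [0.5253, -0.2253, 0.227]
tool_rot: [0.005, 0.764, 0.645, 0.002]
wrist_force: [0.3, -1.1, 0.3]
gripper_width: 0.0511
```

```bash
python3 - <<'E'
from h import *
st()
a,_=snap('side')
cv2.imwrite('pics/m11.png',cv2.resize(a[170:240,310:430],None,fx=6,fy=6,interpolation=2)[:,:,::-1])
E
```

```text
t 12.68 pos [ 0.5253 -0.2253  0.227 ] yaw 1.4019 zax [ 0.0083 -0.0051 -1.    ] F [ 0.28 -1.12  0.31] M [-0.05  0.03  0.02] w 0.0511 j [-0.55  0.3   0.02  1.28 -0.    1.19]
```

View pics/m11.png

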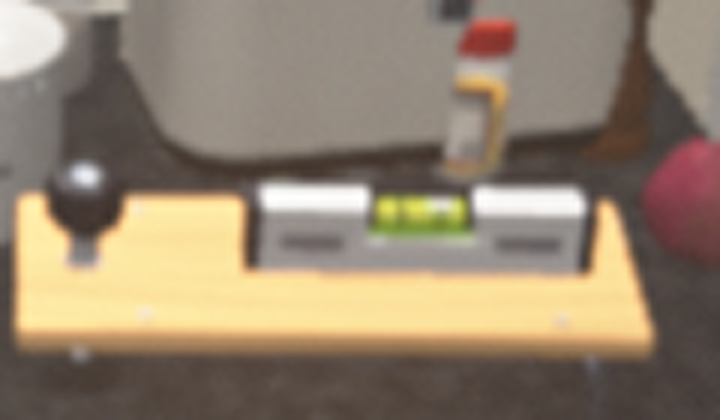

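send_rows:
  steps:
    - {"x":0.0,"y":0,"z":-0.01,"wx":0,"wy":0,"wz":0.18}
    - {"x":0.0,"y":0,"z":-0.01,"wx":0,"wy":0,"wz":0.36}
    - {"x":0.0,"y":0,"z":-0.01,"wx":0,"wy":0,"wz":0.54}
    - {"x":0.0,"y":0,"z":-0.01,"wx":0,"wy":0,"wz":0.72}
    - {"x":0.0,"y":0,"z":-0.01,"wx":0,"wy":0,"wz":0.9}
    - {"x":0.0,"y":0,"z":-0.01,"wx":0,"wy":0,"wz":1.08}
    - {"x":0.0,"y":0,"z":-0.01,"wx":0,"wy":0,"wz":1.25}
    - {"x":0.0,"y":0,"z":-0.01,"wx":0,"wy":0,"wz":1.3}
    - {"x":0.0,"y":0,"z":-0.01,"wx":0,"wy":0,"wz":1.3}
  claw: 0.75

```text
clock: 13.85
eef_pos: [0.5222, -0.2235, 0.2301]
tool_rot: [-0.001, 0.999, 0.051, -0.001]
wrist_force: [-0.2, 0.1, 0.0]
gripper_width: 0.064
```

```bash
cat > vial.py <<'E'
from h import *
def avg(n,k=4):
    s=0
    for _ in range(k): s=s+grab_frame(n)[0].astype(float)
    return s/k
def strip(img,n,c,yaw,z,S=6,L=.11,W=.05):
    # rectified strip: columns along level (toward +board y), rows: image up approximated by offsets in x/z
    s=np.linspace(-L/2,L/2,221); 
    a=np.array([np.cos(yaw),np.sin(yaw),0])
    P=np.array(c+[z])+s[:,None]*a
    uv=proj(n,P)
    # perpendicular offsets in image
    t=(uv[-1]-uv[0]); t/=np.linalg.norm(t); nrm=np.array([-t[1],t[0]])
    off=np.linspace(-8,8,65)
    mp=uv[None]+off[:,None,None]*nrm
    return s,off,cv2.remap(img.astype(np.float32),mp[...,0].astype(np.float32),mp[...,1].astype(np.float32),cv2.INTER_CUBIC)
E
python3 - <<'E'
from vial import *
st()
a=avg('side',6); b=avg('top',6); np.savez('v0.npz',a=a,b=b)
s,off,S1=strip(a,'side',[.5205,-.221],1.402,.112)
s,off,S2=strip(b,'top',[.5235,-.2234],1.402,.112)
o=np.vstack([cv2.resize(np.clip(x,0,255).astype(np.uint8),(660,260)) for x in(S1,S2)])
cv2.imwrite('pics/v0.png',o[:,:,::-1])
E
```

```text
t 13.85 pos [ 0.5222 -0.2235  0.2301] yaw 0.1024 zax [-0.002   0.0011 -1.    ] F [-0.17  0.09  0.01] M [-0.   -0.01 -0.02] w 0.064 j [-0.55  0.3   0.03  1.3  -0.    2.49]
```

View pics/v0.png

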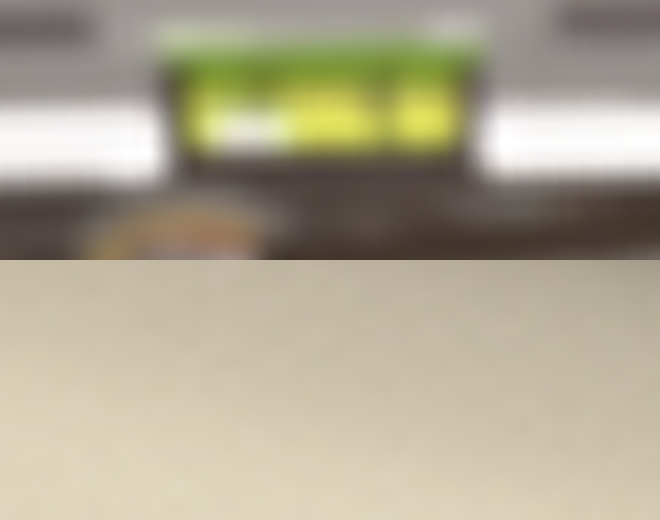

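```bash
cat >> vial.py <<'E'
def measure(img,n='side',c=[.5205,-.221],yaw=1.402,z=.112,verbose=True):
    s,off,S=strip(img,n,c,yaw,z)
    # bubble row: pick rows with max yellow
    yel=(np.minimum(S[...,0],S[...,1])-S[...,2]); mid=slice(90,130)
    r0=np.argmax(yel[:,60:160].mean(1)); rows=slice(max(0,r0-4),r0+5)
    pr=S[rows].mean(0)
    if verbose: 
        print('row',off[r0]); 
        for i in range(40,176,3): print('%.1f'%(s[i]*1e3),np.round(pr[i]).astype(int), end=' | ')
    return s,pr
E
python3 - <<'E'
from vial import *
z=np.load('v0.npz'); measure(z['a'])
E
```

```text
row -0.75
-35.0 [228 224 222] | -33.5 [228 224 223] | -32.0 [223 219 218] | -30.5 [216 212 211] | -29.0 [185 180 177] | -27.5 [146 141 136] | -26.0 [123 121  93] | -24.5 [131 131  73] | -23.0 [155 158  73] | -21.5 [183 187  93] | -20.0 [206 212 122] | -18.5 [211 216 140] | -17.0 [211 217 157] | -15.5 [209 214 163] | -14.0 [205 209 165] | -12.5 [202 206 164] | -11.0 [202 206 157] | -9.5 [206 212 152] | -8.0 [210 217 138] | -6.5 [212 217 121] | -5.0 [214 216 105] | -3.5 [216 216  96] | -2.0 [218 217  92] | -0.5 [220 218  92] | 1.0 [219 217  93] | 2.5 [217 215  92] | 4.0 [210 208  90] | 5.5 [198 197  87] | 7.0 [185 185  83] | 8.5 [175 176  79] | 10.0 [176 178  79] | 11.5 [191 192  84] | 13.0 [209 209  90] | 14.5 [218 217  93] | 16.0 [217 215  91] | 17.5 [211 210  88] | 19.0 [197 195  85] | 20.5 [170 166  82] | 22.0 [149 144  89] | 23.5 [147 140 115] | 25.0 [164 157 149] | 26.5 [192 186 187] | 28.0 [220 215 215] | 29.5 [233 229 229] | 31.0 [232 228 227] | 32.5 [231 228 227] |
```

send_rows:
  steps:
    - {"x":0.015,"y":-0.055,"z":0.02,"wx":0,"wy":0,"wz":0}
    - {"x":0.03,"y":-0.11,"z":0.04,"wx":0,"wy":0,"wz":0}
    - {"x":0.0455,"y":-0.165,"z":0.055,"wx":0,"wy":0,"wz":0}
    - {"x":0.0455,"y":-0.165,"z":0.055,"wx":0,"wy":0,"wz":0}
    - {"x":0.0455,"y":-0.165,"z":0.055,"wx":0,"wy":0,"wz":0}

```text
clock: 15.08
eef_pos: [0.5516, -0.0552, 0.1765]
tool_rot: [0.0, 0.999, 0.051, 0.0]
wrist_force: [-1.7, -0.3, 0.1]
gripper_width: 0.0639
```

```bash
python3 - <<'E'
from h import *
st(); print(delta(.5515,-.055,.089,.1024))
a,d=snap('side');b,e=snap('top')
cv2.imwrite('pics/m12.png',np.hstack([cv2.resize(a[150:230,290:390],None,fx=4,fy=4,interpolation=2),cv2.resize(b[160:240,270:370],None,fx=4,fy=4,interpolation=2)])[:,:,::-1])
for n,dd in(('side',d),('top',e)):
    c=cloud(n,dd).reshape(-1,3)
    P=c[(np.hypot(c[:,0]-.55,c[:,1]+.054)<.03)&(c[:,2]>.098)&(c[:,2]<.13)]; 
    if len(P): print(n,len(P),(P.min(0)+P.max(0))/2,P.min(0),P.max(0))
E
```

```text
t 15.07 pos [ 0.5516 -0.0552  0.1765] yaw 0.1027 zax [ 3.e-04 -7.e-04 -1.e+00] F [-1.65 -0.32  0.05] M [ 0.03 -0.02  0.02] w 0.0639 j [-0.24  0.29 -0.12  1.16 -0.    2.79]
{'x': -0.0001, 'y': -0.0003, 'z': 0.0875, 'wx': 0.0007, 'wy': -0.0002, 'wz': 0.0003}
side 143 [ 0.54742275 -0.05223914  0.11141903] [ 0.52615641 -0.07260064  0.09834688] [ 0.56868909 -0.03187763  0.12449119]
```

View pics/m12.png

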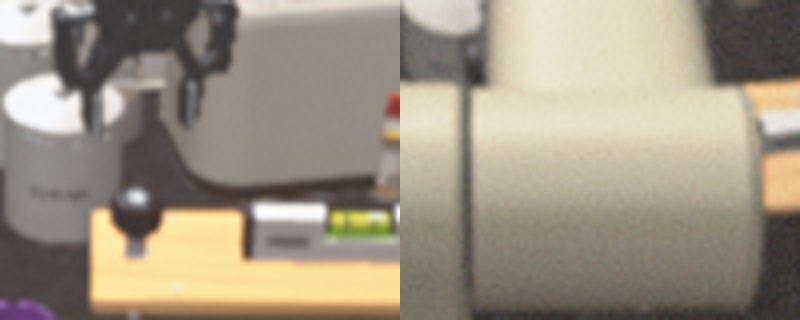

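send_rows:
  steps:
    - {"x":0,"y":0,"z":0.035,"wx":0,"wy":0,"wz":0}
    - {"x":0,"y":0,"z":0.065,"wx":0,"wy":0,"wz":0}
    - {"x":0,"y":0,"z":0.083,"wx":0,"wy":0,"wz":0}
    - {"x":0,"y":0,"z":0.087,"wx":0,"wy":0,"wz":0}
    - {"x":0,"y":0,"z":0.087,"wx":0,"wy":0,"wz":0}

```text
clock: 15.8
eef_pos: [0.5517, -0.0562, 0.0898]
tool_rot: [0.0, 0.999, 0.05, 0.0]
wrist_force: [0.1, 0.1, 0.0]
gripper_width: 0.0637
```

send_rows:
  steps:
    - {"x":0,"y":0,"z":0,"wx":0,"wy":0,"wz":0}
    - {"x":0,"y":0,"z":0,"wx":0,"wy":0,"wz":0}
    - {"x":0,"y":0,"z":0,"wx":0,"wy":0,"wz":0}
    - {"x":0,"y":0,"z":0,"wx":0,"wy":0,"wz":0}
  claw: 0.4

```text
clock: 16.3
eef_pos: [0.5522, -0.0556, 0.0907]
tool_rot: [0.001, 0.999, 0.051, 0.001]
wrist_force: [-1.3, -1.1, 7.4]
gripper_width: 0.0371
```

```bash
python3 - <<'E'
from h import *
st()
a,d=snap('side')
cv2.imwrite('pics/m13.png',cv2.resize(a[150:230,290:420],None,fx=5,fy=5,interpolation=2)[:,:,::-1])
E
```

```text
t 16.3 pos [ 0.5522 -0.0556  0.0907] yaw 0.1018 zax [ 0.0023 -0.0014 -1.    ] F [-1.3  -1.08  7.44] M [-0.37  0.27 -0.07] w 0.0371 j [-0.24  0.35 -0.25  0.96 -0.    2.8 ]
```

View pics/m13.png

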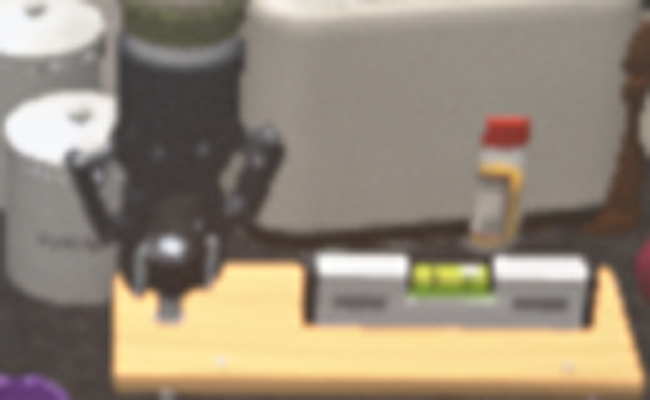

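send_rows:
  steps:
    - {"x":0,"y":0,"z":0,"wx":0,"wy":0,"wz":-0.1}
    - {"x":0,"y":0,"z":-0.0003,"wx":0,"wy":0,"wz":-0.25}
    - {"x":0,"y":0,"z":-0.0005,"wx":0,"wy":0,"wz":-0.4}
    - {"x":0,"y":0,"z":-0.0007,"wx":0,"wy":0,"wz":-0.56}
    - {"x":0,"y":0,"z":-0.0009,"wx":0,"wy":0,"wz":-0.72}
    - {"x":0,"y":0,"z":-0.0011,"wx":0,"wy":0,"wz":-0.88}
    - {"x":0,"y":0,"z":-0.0013,"wx":0,"wy":0,"wz":-1.04}
    - {"x":0,"y":0,"z":-0.0015,"wx":0,"wy":0,"wz":-1.2}
    - {"x":0,"y":0,"z":-0.0017,"wx":0,"wy":0,"wz":-1.36}
    - {"x":0,"y":0,"z":-0.0019,"wx":0,"wy":0,"wz":-1.52}
    - {"x":0,"y":0,"z":-0.0021,"wx":0,"wy":0,"wz":-1.68}
    - {"x":0,"y":0,"z":-0.0023,"wx":0,"wy":0,"wz":-1.84}
    - {"x":0,"y":0,"z":-0.0025,"wx":0,"wy":0,"wz":-2.0}
    - {"x":0,"y":0,"z":-0.0027,"wx":0,"wy":0,"wz":-2.16}
    - {"x":0,"y":0,"z":-0.003,"wx":0,"wy":0,"wz":-2.32}
    - {"x":0,"y":0,"z":-0.0032,"wx":0,"wy":0,"wz":-2.48}
    - {"x":0,"y":0,"z":-0.0034,"wx":0,"wy":0,"wz":-2.62}
    - {"x":0,"y":0,"z":-0.0035,"wx":0,"wy":0,"wz":-2.75}
    - {"x":0,"y":0,"z":-0.0035,"wx":0,"wy":0,"wz":-2.75}

```text
clock: 18.73
eef_pos: [0.5502, -0.0569, 0.0941]
tool_rot: [-0.0, 0.144, 0.99, -0.002]
wrist_force: [-6.3, -4.8, 9.7]
gripper_width: 0.0368
```

```bash
python3 - <<'E'
from h import *
st()
E
```

```text
t 18.73 pos [ 0.5502 -0.0569  0.0941] yaw 2.852 zax [-0.0017 -0.0045 -1.    ] F [-6.33 -4.79  9.67] M [-1.47  1.47  0.05] w 0.0368 j [-0.25  0.35 -0.25  0.97 -0.    0.04]
```

send_rows:
  steps:
    - {"x":0,"y":0,"z":0,"wx":0,"wy":0,"wz":0}
    - {"x":0,"y":0,"z":0,"wx":0,"wy":0,"wz":0}
    - {"x":0,"y":0,"z":0,"wx":0,"wy":0,"wz":0}
    - {"x":0,"y":0,"z":0,"wx":0,"wy":0,"wz":0}
    - {"x":0,"y":0,"z":0,"wx":0,"wy":0,"wz":0}
    - {"x":0,"y":0,"z":0,"wx":0,"wy":0,"wz":0}
    - {"x":0,"y":0,"z":0,"wx":0,"wy":0,"wz":0}
    - {"x":0,"y":0,"z":0,"wx":0,"wy":0,"wz":0}
    - {"x":0,"y":0,"z":0,"wx":0,"wy":0,"wz":0}
    - {"x":0,"y":0,"z":0,"wx":0,"wy":0,"wz":0}
    - {"x":0,"y":0,"z":0,"wx":0,"wy":0,"wz":0}
    - {"x":0,"y":0,"z":0,"wx":0,"wy":0,"wz":0}
    - {"x":0,"y":0,"z":0,"wx":0,"wy":0,"wz":0}
    - {"x":0,"y":0,"z":0,"wx":0,"wy":0,"wz":0}
    - {"x":0,"y":0,"z":0,"wx":0,"wy":0,"wz":0}
    - {"x":0,"y":0,"z":0,"wx":0,"wy":0,"wz":0}
  claw: 0.7

```text
clock: 20.72
eef_pos: [0.5513, -0.0552, 0.0928]
tool_rot: [-0.0, 0.144, 0.99, -0.0]
wrist_force: [-0.3, -0.4, 0.2]
gripper_width: 0.0596
```

```bash
python3 - <<'E'
from vial import *
st()
a=avg('side',6); np.savez('v1.npz',a=a)
measure(a)
s,off,S1=strip(a,'side',[.5205,-.221],1.402,.112)
o=np.vstack([cv2.resize(np.clip(S1,0,255).astype(np.uint8),(660,260)),cv2.resize(np.clip(a[170:220,320:447],0,255).astype(np.uint8),(660,260),interpolation=2)])
cv2.imwrite('pics/v1.png',o[:,:,::-1])
E
```

```text
t 20.73 pos [ 0.5513 -0.0552  0.0928] yaw 2.8518 zax [-0.e+00 -1.e-04 -1.e+00] F [-0.3  -0.43  0.22] M [-0.03  0.    0.02] w 0.0596 j [-0.24  0.35 -0.25  0.97 -0.    0.05]
row -0.75
-35.0 [205 201 198] | -33.5 [198 194 192] | -32.0 [175 170 168] | -30.5 [146 140 140] | -29.0 [120 117 103] | -27.5 [113 112  79] | -26.0 [123 126  62] | -24.5 [148 152  64] | -23.0 [176 181  71] | -21.5 [191 194  78] | -20.0 [203 203  84] | -18.5 [205 205  85] | -17.0 [200 199  84] | -15.5 [191 190  80] | -14.0 [173 174  77] | -12.5 [154 157  74] | -11.0 [147 154  81] | -9.5 [159 169  95] | -8.0 [175 187 112] | -6.5 [183 196 123] | -5.0 [188 201 131] | -3.5 [190 201 133] | -2.0 [189 200 132] | -0.5 [189 201 129] | 1.0 [185 197 122] | 2.5 [176 187 109] | 4.0 [164 173  94] | 5.5 [151 157  80] | 7.0 [148 151  72] | 8.5 [162 163  72] | 10.0 [182 182  78] | 11.5 [194 194  83] | 13.0 [202 201  86] | 14.5 [205 204  86] | 16.0 [201 200  85] | 17.5 [191 189  83] | 19.0 [179 176  89] | 20.5 [165 161 110] | 22.0 [162 157 139] | 23.5 [181 176 176] | 25.0 [207 202 203] | 26.5 [218 214 217] | 28.0 [219 215 215] | 29.5 [220 216 215] | 31.0 [219 215 214] | 32.5 [218 215 213] |
```

View pics/v1.png

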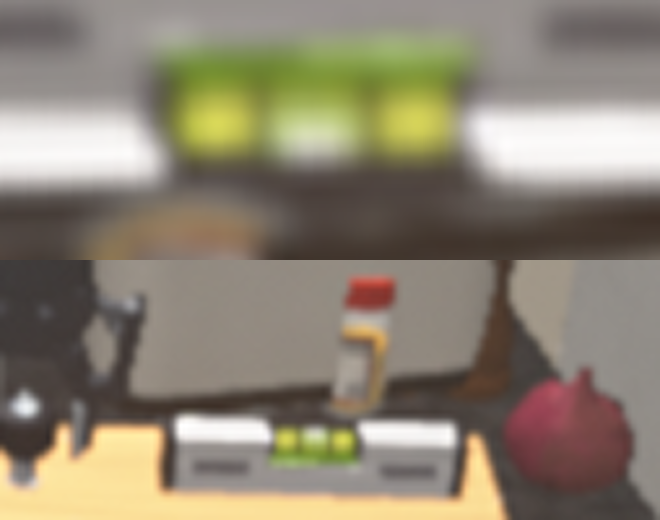

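send_rows:
  steps:
    - {"x":0,"y":0,"z":0,"wx":0,"wy":0,"wz":0}
    - {"x":0,"y":0,"z":0,"wx":0,"wy":0,"wz":0}
    - {"x":0,"y":0,"z":0,"wx":0,"wy":0,"wz":0}
    - {"x":0,"y":0,"z":0,"wx":0,"wy":0,"wz":-0.12}
    - {"x":0,"y":0,"z":-0.0003,"wx":0,"wy":0,"wz":-0.25}
    - {"x":0,"y":0,"z":-0.0003,"wx":0,"wy":0,"wz":-0.25}
    - {"x":0,"y":0,"z":-0.0003,"wx":0,"wy":0,"wz":-0.25}
  claw: 0.4

```text
clock: 21.9
eef_pos: [0.5509, -0.0572, 0.0938]
tool_rot: [-0.0, 0.021, 1.0, -0.002]
wrist_force: [-4.7, -6.2, 5.1]
gripper_width: 0.0372
```

send_rows:
  steps:
    - {"x":0,"y":0,"z":0,"wx":0,"wy":0,"wz":0}
    - {"x":0,"y":0,"z":0,"wx":0,"wy":0,"wz":0}
    - {"x":0,"y":0,"z":0,"wx":0,"wy":0,"wz":0}
    - {"x":0,"y":0,"z":-0.03,"wx":0,"wy":0,"wz":0}
    - {"x":0,"y":0,"z":-0.08,"wx":0,"wy":0,"wz":0}
    - {"x":0,"y":0,"z":-0.1,"wx":0,"wy":0,"wz":0}
    - {"x":0,"y":0,"z":-0.1,"wx":0,"wy":0,"wz":0}
  claw: 0.7

```text
clock: 22.78
eef_pos: [0.5527, -0.0552, 0.1948]
tool_rot: [0.002, 0.02, 1.0, -0.0]
wrist_force: [-0.0, 0.1, -1.1]
gripper_width: 0.0597
```

```bash
python3 - <<'E'
from vial import *
st()
p,d=snap('side'); c=cloud('side',d).reshape(-1,3); r=p.reshape(-1,3).astype(float)
m=(c[:,0]>.47)&(c[:,0]<.57)&(c[:,1]>-.34)&(c[:,1]<-.11)&(c[:,2]>.103)&(c[:,2]<.125)&(r[:,2]>150)
P=c[m]; print(len(P),cv2.minAreaRect(P[:,:2].astype(np.float32)),np.median(P[:,2]))
E
```

```text
t 22.77 pos [ 0.5527 -0.0552  0.1948] yaw 3.1022 zax [ 3.9e-03 -9.0e-04 -1.0e+00] F [-0.04  0.07 -1.12] M [-0.02  0.03  0.02] w 0.0597 j [-0.24  0.28 -0.08  1.2   0.   -0.2 ]
175 ((0.5216293931007385, -0.22604574263095856), (0.1642724871635437, 0.034877710044384), 80.94522094726562) 0.11326171116804717
```

send_rows:
  steps:
    - {"x":0.007,"y":-0.055,"z":0,"wx":0,"wy":0,"wz":0.04}
    - {"x":0.014,"y":-0.11,"z":0,"wx":0,"wy":0,"wz":0.08}
    - {"x":0.022,"y":-0.16,"z":0.01,"wx":0,"wy":0,"wz":0.129}
    - {"x":0.022,"y":-0.171,"z":0.04,"wx":0,"wy":0,"wz":0.129}
    - {"x":0.022,"y":-0.171,"z":0.068,"wx":0,"wy":0,"wz":0.129}
    - {"x":0.022,"y":-0.171,"z":0.068,"wx":0,"wy":0,"wz":0.129}
    - {"x":0.022,"y":-0.171,"z":0.068,"wx":0,"wy":0,"wz":0.129}
    - {"x":0.022,"y":-0.171,"z":0.068,"wx":0,"wy":0,"wz":0.129}
  claw: 1

```text
clock: 23.82
eef_pos: [0.5234, -0.2252, 0.1262]
tool_rot: [0.001, 0.084, 0.996, -0.0]
wrist_force: [0.0, -0.3, 0.3]
gripper_width: 0.0855
```

```bash
python3 - <<'E'
from vial import *
st()
a=avg('side',4)
print(proj('side',[.5205,-.221,.112]))
measure(a)
s,off,S1=strip(a,'side',[.5205,-.221],1.402,.112)
o=np.vstack([cv2.resize(np.clip(S1,0,255).astype(np.uint8),(660,260)),cv2.resize(np.clip(a[160:220,320:447],0,255).astype(np.uint8),(660,312),interpolation=2)])
cv2.imwrite('pics/v2.png',o[:,:,::-1])
E
```

```text
t 23.82 pos [ 0.5234 -0.2252  0.1262] yaw 2.9734 zax [ 0.0017 -0.0011 -1.    ] F [ 0.   -0.26  0.29] M [0.04 0.05 0.04] w 0.0855 j [-0.55  0.35 -0.16  1.06 -0.   -0.38]
[379.28435237 203.58614991]
row -0.75
-35.0 [207 203 201] | -33.5 [201 196 194] | -32.0 [176 171 169] | -30.5 [146 140 139] | -29.0 [121 117 101] | -27.5 [116 115  78] | -26.0 [129 131  62] | -24.5 [155 159  66] | -23.0 [183 186  73] | -21.5 [197 198  80] | -20.0 [207 207  85] | -18.5 [209 208  87] | -17.0 [203 201  85] | -15.5 [193 192  81] | -14.0 [176 176  76] | -12.5 [158 160  70] | -11.0 [153 158  74] | -9.5 [167 174  86] | -8.0 [182 191 102] | -6.5 [188 198 114] | -5.0 [190 201 124] | -3.5 [190 201 128] | -2.0 [189 201 130] | -0.5 [189 200 129] | 1.0 [185 197 124] | 2.5 [178 190 116] | 4.0 [168 179 103] | 5.5 [157 165  88] | 7.0 [154 159  76] | 8.5 [167 169  74] | 10.0 [185 186  78] | 11.5 [198 197  83] | 13.0 [204 202  87] | 14.5 [205 203  86] | 16.0 [197 195  84] | 17.5 [181 180  81] | 19.0 [165 163  87] | 20.5 [154 150 107] | 22.0 [156 151 135] | 23.5 [179 173 172] | 25.0 [206 200 200] | 26.5 [219 214 215] | 28.0 [220 216 215] | 29.5 [221 217 216] | 31.0 [221 217 215] | 32.5 [220 216 215] |
```

View pics/v2.png

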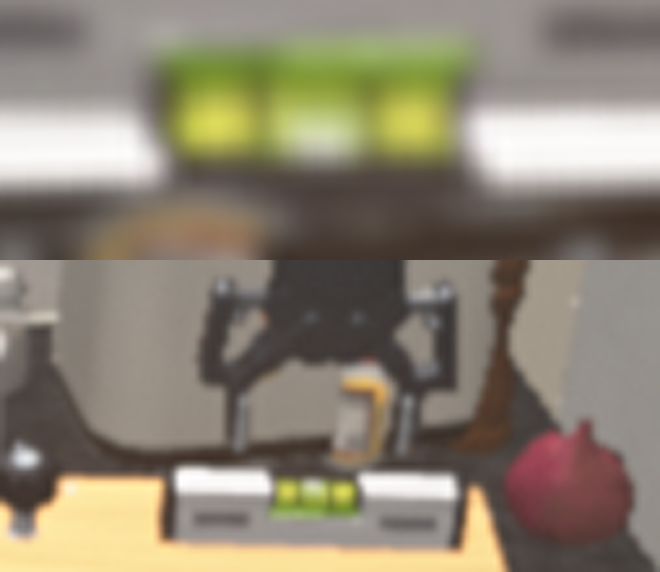

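send_rows:
  steps:
    - {"x":0,"y":0,"z":0.01,"wx":0,"wy":0,"wz":0}
    - {"x":0,"y":0,"z":0.017,"wx":0,"wy":0,"wz":0}
    - {"x":0,"y":0,"z":0.02,"wx":0,"wy":0,"wz":0}
    - {"x":0,"y":0,"z":0.02,"wx":0,"wy":0,"wz":0}

```text
clock: 24.52
eef_pos: [0.5223, -0.225, 0.1046]
tool_rot: [-0.0, 0.084, 0.996, 0.0]
wrist_force: [0.4, -0.0, -0.5]
gripper_width: 0.0853
```

send_rows:
  steps:
    - {"x":0,"y":0,"z":0.001,"wx":0,"wy":0,"wz":0}
    - {"x":0,"y":0,"z":0.002,"wx":0,"wy":0,"wz":0}
    - {"x":0,"y":0,"z":0.002,"wx":0,"wy":0,"wz":0}

```text
clock: 24.9
eef_pos: [0.5226, -0.2252, 0.1032]
tool_rot: [0.0, 0.084, 0.996, -0.0]
wrist_force: [0.3, -0.8, -0.9]
gripper_width: 0.0853
```

send_rows:
  steps:
    - {"x":0,"y":0,"z":0.0007,"wx":0,"wy":0,"wz":0}
    - {"x":0,"y":0,"z":0.001,"wx":0,"wy":0,"wz":0}
    - {"x":0,"y":0,"z":0.001,"wx":0,"wy":0,"wz":0}

```text
clock: 25.28
eef_pos: [0.5226, -0.2252, 0.1021]
tool_rot: [-0.0, 0.084, 0.996, -0.0]
wrist_force: [0.0, -0.2, -0.8]
gripper_width: 0.0857
```

send_rows:
  steps:
    - {"x":0,"y":0,"z":0.0007,"wx":0,"wy":0,"wz":0}
    - {"x":0,"y":0,"z":0.001,"wx":0,"wy":0,"wz":0}
    - {"x":0,"y":0,"z":0.001,"wx":0,"wy":0,"wz":0}

```text
clock: 25.65
eef_pos: [0.5227, -0.2251, 0.1018]
tool_rot: [0.0, 0.084, 0.996, -0.0]
wrist_force: [-1.3, 1.6, 5.9]
gripper_width: 0.0854
```

send_rows:
  steps:
    - {"x":0,"y":0,"z":0.0005,"wx":0,"wy":0,"wz":0}
    - {"x":0,"y":0,"z":0.0005,"wx":0,"wy":0,"wz":0}
    - {"x":0,"y":0,"z":0.0005,"wx":0,"wy":0,"wz":0}
    - {"x":0,"y":0,"z":0.0005,"wx":0,"wy":0,"wz":0}

```text
clock: 26.15
eef_pos: [0.5228, -0.2251, 0.1018]
tool_rot: [0.001, 0.084, 0.996, -0.0]
wrist_force: [-2.7, 1.9, 9.0]
gripper_width: 0.0854
```

```bash
python3 - <<'E'
from h import *
st()
E
```

```text
t 26.15 pos [ 0.5228 -0.2251  0.1018] yaw 2.9729 zax [ 1.1e-03 -4.0e-04 -1.0e+00] F [-2.74  1.86  8.99] M [0.52 0.44 0.03] w 0.0854 j [-0.55  0.37 -0.2   1.    0.   -0.38]
```

send_rows:
  steps:
    - {"x":0,"y":0,"z":0.0003,"wx":0,"wy":0,"wz":0}
    - {"x":0,"y":0,"z":0.0003,"wx":0,"wy":0,"wz":0}
    - {"x":0,"y":0,"z":0.0003,"wx":0,"wy":0,"wz":0}
    - {"x":0,"y":0,"z":0.0003,"wx":0,"wy":0,"wz":0}
    - {"x":0,"y":0,"z":0.0003,"wx":0,"wy":0,"wz":0}
    - {"x":0,"y":0,"z":0.0003,"wx":0,"wy":0,"wz":0}
    - {"x":0,"y":0,"z":0.0003,"wx":0,"wy":0,"wz":0}
    - {"x":0,"y":0,"z":0.0003,"wx":0,"wy":0,"wz":0}
    - {"x":0,"y":0,"z":0.0003,"wx":0,"wy":0,"wz":0}
    - {"x":0,"y":0,"z":0.0003,"wx":0,"wy":0,"wz":0}
    - {"x":0,"y":0,"z":0.0003,"wx":0,"wy":0,"wz":0}
    - {"x":0,"y":0,"z":0.0003,"wx":0,"wy":0,"wz":0}
    - {"x":0,"y":0,"z":0.0003,"wx":0,"wy":0,"wz":0}
    - {"x":0,"y":0,"z":0.0003,"wx":0,"wy":0,"wz":0}
    - {"x":0,"y":0,"z":0.0003,"wx":0,"wy":0,"wz":0}
    - {"x":0,"y":0,"z":0.0003,"wx":0,"wy":0,"wz":0}

```text
clock: 28.15
eef_pos: [0.5228, -0.2252, 0.1018]
tool_rot: [0.001, 0.084, 0.996, -0.0]
wrist_force: [-2.1, 1.9, 11.0]
gripper_width: 0.0853
```

```bash
python3 - <<'E'
from vial import *
st()
a=avg('side',8); st()
measure(a)
b=grab_frame('top')[0]
s,off,S1=strip(a,'side',[.5205,-.221],1.402,.112)
o=np.vstack([cv2.resize(np.clip(S1,0,255).astype(np.uint8),(660,260)),cv2.resize(np.clip(a[150:220,320:447],0,255).astype(np.uint8),(660,330),interpolation=2)])
cv2.imwrite('pics/v3.png',o[:,:,::-1])
cv2.imwrite('pics/t3.png',b[:,:,::-1])
E
```

```text
t 28.15 pos [ 0.5228 -0.2252  0.1018] yaw 2.973 zax [ 1.2e-03 -6.0e-04 -1.0e+00] F [-2.09  1.92 11.04] M [0.5  0.5  0.03] w 0.0853 j [-0.55  0.37 -0.2   1.    0.   -0.38]
t 28.55 pos [ 0.5228 -0.2251  0.1018] yaw 2.9729 zax [ 1.2e-03 -5.0e-04 -1.0e+00] F [-2.7   1.32  9.71] M [0.6  0.53 0.05] w 0.0857 j [-0.55  0.37 -0.2   1.    0.   -0.38]
row -0.75
-35.0 [207 203 201] | -33.5 [201 196 194] | -32.0 [177 171 170] | -30.5 [147 141 142] | -29.0 [121 117 104] | -27.5 [114 113  79] | -26.0 [125 128  63] | -24.5 [150 155  65] | -23.0 [179 184  72] | -21.5 [195 197  79] | -20.0 [207 206  85] | -18.5 [209 208  87] | -17.0 [203 202  85] | -15.5 [193 192  80] | -14.0 [175 175  76] | -12.5 [156 157  72] | -11.0 [150 154  78] | -9.5 [164 170  92] | -8.0 [180 189 109] | -6.5 [187 197 121] | -5.0 [190 201 130] | -3.5 [190 202 132] | -2.0 [189 200 130] | -0.5 [188 200 128] | 1.0 [184 196 120] | 2.5 [176 187 109] | 4.0 [165 175  95] | 5.5 [153 159  81] | 7.0 [151 153  72] | 8.5 [164 165  73] | 10.0 [185 185  79] | 11.5 [198 197  83] | 13.0 [205 204  87] | 14.5 [209 208  87] | 16.0 [205 204  86] | 17.5 [196 195  85] | 19.0 [184 183  91] | 20.5 [171 168 114] | 22.0 [167 163 143] | 23.5 [186 181 181] | 25.0 [210 206 207] | 26.5 [221 217 219] | 28.0 [221 218 217] | 29.5 [222 218 216] | 31.0 [221 218 216] | 32.5 [221 217 215] |
```

View pics/v3.png

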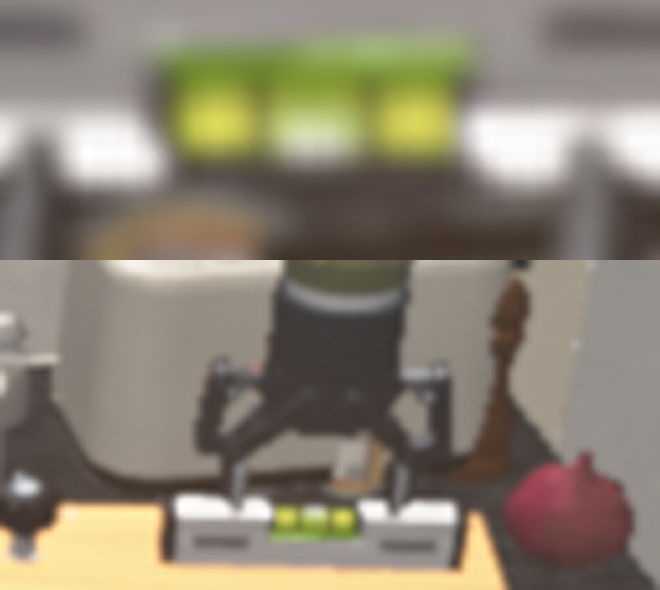

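View pics/t3.png

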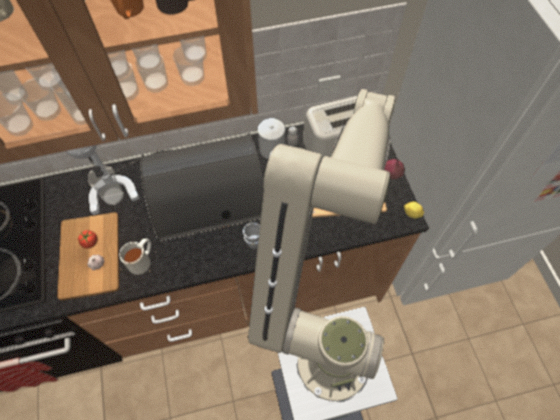

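```bash
python3 - <<'E'
from h import *
st(); print(job_done())
E
```

```text
t 28.6 pos [ 0.5228 -0.2251  0.1018] yaw 2.973 zax [ 1.2e-03 -5.0e-04 -1.0e+00] F [-2.28  1.52  9.5 ] M [0.48 0.48 0.05] w 0.0854 j [-0.55  0.37 -0.2   1.    0.   -0.38]
the job is handed in; nothing more can be done
None
```

The job is handed in at 28.6 s with the arm still pressing the level. I nested the steel shelf cup in its steel twin and laid the level lengthwise on the board. I then turned the knob counter-clockwise by 2.75 rad and a further 0.25 rad, and pressed with the open fingers either side of the vial.

Last checks:
- **Press:** the wrist read a steady 9.5 to 11 N, and the fingers were clear of the knob.
- **Bubble:** it sits between the lines, about 0.35 mm off the middle on the side away from the knob. That comes from averaged side-camera frames at about 3 mm per pixel, so trust it to roughly 0.5 mm. Before turning it was about 13 mm off.
- **Level:** by my measurements its centre is about 45 mm from mid-board, away from the knob, and near the midline. The vial middle showed about 2 mm further from the knob after the first turn. I did not check whether the level slid or the view changed as the board rose.
- **Cups:** the top view showed them nested and upright before I placed the level. In the last top view the arm hid part of them.
- **Bystanders:** the arm never came near the mug, lemon or onion, and they looked unmoved in the last pictures.

The first move call was refused because of missing keys and moved nothing. No check failed or disagreed beyond 2 to 5 mm differences between the two cameras, which I averaged.

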